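# Scrub out a forge-welding canister and tip it over the scale tray

## Task

Take the long bore brush from its slanted holder and scrub the inside of the open steel canister with three full strokes: each one right down to the bottom, then up again until about half of the bristles stand out of the mouth. Put the brush back fully home in the tube it came from and let go of it; then, without lifting the canister off its plate, tip it over the tray's front bar so that it comes to rest on its side across the bar, mouth sloping down into the tray. Leave everything else where it is.

Things in the scene. Friction and masses are not known exactly. Their poses are not given: they have to be found in the camera images.
- brush: Bore brush, 268 mm long, 0.12 kg. Origin at its tip, z along it to the handle. Head 0 to 75 mm: bristles 39 mm across on a stiff core of 32 (only the core meets walls). Stem 8 mm; collar 17 mm at 150 to 166; red handle 162 to 262 mm, 24 (its x) by 20 mm (its y: grip across y); end stub to 268. It starts head down in the tube, y level, leaning about 30 degrees, handle end towards the rack's -x
- brush_tip (a point): centre of the tip of the brush head (the brush's origin)
- brush_handle (a point): point on the brush axis 245 mm from the tip, near the handle's end: a good place to grip (gripped lower down, the handle's end would stand up into the gripper)
- rack: Fixed holder: base plate 130 (x) by 190 (y) by 6 mm, with two blue square tubes at y = +50 mm (the brush's) and -50 mm (a fixed cold chisel). Origin on its underside, 20 mm on the -x side of the plate's centre, z up. Tubes lean 22 degrees from vertical: axis from foot to mouth (-0.375, 0, 0.927) in the rack frame; bore 41 mm square, walls 3, depth 65. A brush let go in it sags to about 30 degrees
- holder_foot (a point): centre of the inner floor of the brush's tube; rack frame (50, 50, 22) mm
- holder_mouth (a point): centre of the mouth of the brush's tube, 65 mm from holder_foot along the tube
- canister: Open steel canister, loose, about 0.6 kg: square tube 50 by 50 mm outside, 120 mm high, walls 3 mm (bore 44 mm square), bottom plate 4 mm. Origin at the centre of the underside, z axis out of the mouth. It stands upright on the steel plate, one face 2 to 8 mm short of the tray's front bar and nearly parallel to it
- canister_mouth (a point): centre of the canister's open mouth, 120 mm above its underside
- canister_floor (a point): centre of the canister's inner floor, 4 mm above its underside
- tray: Fixed steel plate and scale tray. Origin on the bench under the middle of the front bar's near face; x into the tray, z up. Plate x -140 to 0, y -105 to 105 mm, top 12 mm above the bench. Bar x 0 to 8, top at 22. Tray x 8 to 190, floor at 3, walls 22 high. Pushed to +x high on its near face, the canister meets the bar, tips over it and rests mouth end about 12 degrees down
- cap_plate: bystander: loose steel cap for the canister, 50 by 50 by 5 mm, lying on the plate; origin centre of underside
- billet: bystander: dark steel bar 60 by 24 by 16 mm lying on the plate; origin centre of underside
- sealed_canister: bystander: dark canister with a copper-coloured band and a filler stub, 50 by 50 by 158 mm, closed; origin centre of underside
- hammer: bystander: hammer lying on the bench, 300 mm; origin at mid length, underside
- flux_tin: bystander: green tin, 72 mm across, 85 mm high; origin centre of underside
- firebrick: bystander: loose firebrick 115 by 64 by 64 mm; origin centre of underside
- scratch_brush: bystander: flat wood-backed wire brush, 245 mm, lying on the bench; origin on its underside
- tongs: bystander: steel tongs lying on the bench, 385 mm; origin near the rivet
Not all that is in view belongs to the job. What is shaped like the canister but blue is not meant.

How it is judged:
On the way, in this order (a step that is already met when the one before it is completed fails the run):
1. stroke 1: the brush tip is inside the upright canister, within 14 mm of its inner floor (z of brush_tip in the frame of canister between -0.005 and 0.018 m and x of brush_tip in the frame of canister between -0.022 and 0.022 m and y of brush_tip in the frame of canister between -0.022 and 0.022 m and angle between canister's own z axis and vertical below 0.26 rad).
2. stroke 1: the brush is drawn up until its tip is at least 61 mm above the inner floor (z of brush_tip in the frame of canister above 0.065 m and angle between canister's own z axis and vertical below 0.26 rad).
3. stroke 2: the brush tip is inside the upright canister, within 14 mm of its inner floor (all of step 1).
4. stroke 2: the brush is drawn up until its tip is at least 61 mm above the inner floor (all of step 2).
5. stroke 3: the brush tip is inside the upright canister, within 14 mm of its inner floor (all of step 3).
6. stroke 3: the brush is drawn up until its tip is at least 61 mm above the inner floor (all of step 4).
7. the brush is back home in its tube (tip within 22 mm of the centre of the tube's floor) and let go, the canister still upright (distance between brush_tip and holder_foot below 0.022 m and contact force between the fingers and brush below 0.1 N and angle between canister's own z axis and vertical below 0.26 rad), for 0.3 s.
At the end, for the whole second after the job is handed in: Brush released in its own tube, tip within 22 mm of the tube floor's centre. Canister at rest across the front bar, axis 93 to 120 deg from upright, mouth centre 40 to 185 mm into the tray and under 50 mm above the bench, centre of its underside less than 10 mm past the bar's near face (distance between brush_tip and holder_foot below 0.022 m and contact force between the fingers and brush below 0.1 N and angle between canister's own z axis and vertical between 1.62 and 2.1 rad and x of canister_mouth in the frame of tray between 0.04 and 0.185 m and y of canister_mouth in the frame of tray between -0.1 and 0.1 m and z of canister_mouth in the frame of tray below 0.05 m and x of canister in the frame of tray below 0.01 m and linear speed of each of canister, brush below 0.02 m/s); the robot touches nothing.
It fails at once if a bystander (cap plate, billet, sealed canister, hammer, flux tin, firebrick, scratch brush or tongs) is moved more than 30 mm (distance of any of cap_plate, billet, sealed_canister, hammer, flux_tin, firebrick, scratch_brush, tongs from where it was at the start of the episode above 0.03 m).
It fails at once if the canister is lifted off its plate (underside more than 60 mm above the bench while it is less than 46 degrees from upright) (height (world z) of canister above 0.06 m and angle between canister's own z axis and vertical below 0.8 rad).
It also fails if it takes over 72 s, if anything falls off the work surface, if the arm or the gripper's body presses on something with over 40 N, if the wrist force passes 120 N, or if a joint passes its speed limit or range.

## Robot

A 6-joint arm with a two-finger parallel gripper is mounted at the origin on the work surface. World frame = base frame: x ahead of the robot, y to its left, z up, the work surface at z = 0. Lengths are in m, angles in rad, forces in N, time in s.
With the tool pointing down it reaches from about 0.425 to 0.925 m from the base axis. Payload 12.5 kg.
Tool frame: the origin (TCP) lies on the centre line of the jaws, within the pads' length; the fingertips stand 19 mm ahead of it and the grasp point (between the pads) is the TCP; z points along the fingers, y is the direction in which the jaws open and shut (so a half turn about z gives the same grasp; the last joint's range is limited). The gripper opens to 85 mm and grips with 20 to 120 N. Pads are 22 mm wide; open, the fingers measure 114 mm over their backs; the gripper's body (76 mm by 85 mm) begins 54 mm behind the grasp point. The pads swing forward as they close: fully open they stand 13 mm farther back than shut.
Start: joints at [-1.435, 0.491, 1.559, -0, 1.092, -0.106], TCP at [0.15, -0.607, 0.25] pointing down, gripper open.
Joint ranges: [-3.1, 3.1], [-0.84, 2.19], [0.05, 2.79], [-1.13, 4.28], [0.06, 2.93], [-2.69, 2.69]. Speed limits (rad/s): [2.22, 2.22, 2.79, 3.14, 3.14, 3.14].

## Interface

Orientations are given as a rotation vector (axis times angle).
In Python, from rig import sense, viewer, job gives the robot as it stands.
- The arm moves only by the tool send_rows, never from a script. Its argument "deltas" is a list of rows, each a list of 7 numbers: the closure in counts, from 0 (fully open) to 255 (shut), then the shift along the world's x, y, z in m, then the turn, a rotation vector about the world's x, y, z in degrees. A call has 1 to 20 rows; each row shifts and turns the commanded pose from where the row before left it; what a row does not reach is not made up. A row lasts 1/12 s, in which the tool goes at most 41.7 mm and 7.16 degrees, less where a joint would pass 70% of its speed; a pose out of reach is approached as far as the arm can. A call is refused whole if a number of a shift passes 0.0417 or a number of a turn 7.16, either way. A call with a gripper value outside its range is refused whole. The fingers move at their own pace and stop on an object; "force" is the grip in N (left out, the last holds). Time passes only in rows, so rows that do not move let the fingers close. It gives the time, the measured TCP pose, the force and the opening at its end, in the units of the state.
- sense(): the state, without advancing time (a new reading comes with each control period).
- viewer.camera(name): name is "scene" or "top" or "wrist"; returns a dict with "image" (480x640x3 uint8, blue, green, red), "fx", "fy", "cx", "cy" (pixels), "origin" and "attitude" of the camera in the world; the wrist camera has in their place "T_tool_cam" (4x4, takes a point from camera to tool coordinates, whose origin is the TCP and whose axes are the flange's). Camera axes: x right, y down, z forward; pixel columns grow to the right and rows downward; lengths in m; the calibration is good to about 2 mm. The wrist camera is an equidistant fisheye: a pixel r from the principal point sees the ray r / f radians off the axis. A picture is of the moment at which its call begins: read the wrist's pose just before it. There is no depth.
- job.hand_in(): hands the job in, once; it reports no verdict.
The state is a dict: "time": time; "joint_pos": joint angles; "joint_vel": joint speeds; "joint_efforts": joint torques, N m; "ee_pos": TCP position; "ee_rot": TCP orientation; "contact_force": force on the tool from outside, world axes, zero at the start; "ft_torque": the same for the moment, N m; "finger_gap": finger opening in m.
Only numpy, scipy, OpenCV 4.12 (cv2) and the standard library are available. Lean on these libraries where they do the work, as an engineer would, in place of code of your own. Each camera call takes 0.05 s, during which the arm holds its last target.

## Working session

There is one attempt and no reset: what is moved stays moved. The work goes in short steps, Python scripts to look and compute and a tool call to move; the robot and the scene stay as the last step left them, time stands still between calls to the robot, and variables do not carry over. Pictures are saved under pics/ and viewed, and the job is handed in when it is done.

Besides the shell and the picture viewer there is one more tool, called after ">>>" as name([rows], argument=value, ...), one row to a line, values as JSON. send_rows: Moves the arm, as the interface text tells. Its arguments: {"type":"object","properties":{"deltas":{"type":"array","items":{"type":"array","items":{"type":"number"}}},"force":{"type":"number"}},"required":["deltas"]}

```bash
ls; mkdir -p pics; python3 - <<'E'
from rig import sense, viewer, job
import cv2
print(sense())
for n in ("scene","top","wrist"):
    d=viewer.camera(n); cv2.imwrite(f"pics/{n}0.png",d.pop("image")); print(n,d)
E
```

```text
pics
{'time': 0.0, 'joint_pos': array([-1.43456729e+00,  4.91593448e-01,  1.55949779e+00, -1.00796008e-05,
        1.09173267e+00, -1.05607420e-01]), 'joint_vel': array([ 1.13628084e-03,  1.33420060e-03,  4.62911781e-04, -7.20862217e-04,
       -7.33780354e-05,  4.23510225e-04]), 'joint_efforts': array([ 1.22023703e-03, -6.18446803e+01, -2.61591268e+01, -7.61841397e-05,
        4.06676714e-03, -3.92307891e-05]), 'ee_pos': array([ 0.14966247, -0.60657654,  0.24969004]), 'ee_rot': array([-3.11743081e+00, -3.78809545e-01,  4.36380394e-05]), 'contact_force': array([-0.97339872,  0.27327268, -0.02109011]), 'ft_torque': array([-0.03410523,  0.00164357,  0.02729481]), 'finger_gap': 0.08499114780787784}
scene {'fx': 473.5065926240978, 'fy': 473.5065926240978, 'cx': 322.4955106343226, 'cy': 241.42743634038246, 'origin': array([0.79225915, 0.48213879, 1.03178594]), 'attitude': array([-0.79351349, -2.73075929,  0.86120943])}
top {'fx': 566.752465177605, 'fy': 566.752465177605, 'cx': 326.61967403233274, 'cy': 232.24079956179392, 'origin': array([ 0.33687852, -0.02553141,  1.45927489]), 'attitude': array([-2.17418461,  2.17172747, -0.09289513])}
wrist {'fx': 371.64829954431775, 'fy': 371.64829954431775, 'cx': 320.05229416560263, 'cy': 234.01513447748079, 'T_tool_cam': array([[ 4.54772141e-04, -9.59465496e-01, -2.81825753e-01,
         7.12637357e-02],
       [ 9.99998832e-01,  2.51191032e-05,  1.52814529e-03,
        -6.63910303e-05],
       [-1.45912347e-03, -2.81826119e-01,  9.59464387e-01,
        -1.22775082e-01],
       [ 0.00000000e+00,  0.00000000e+00,  0.00000000e+00,
         1.00000000e+00]])}
```

View pics/scene0.png

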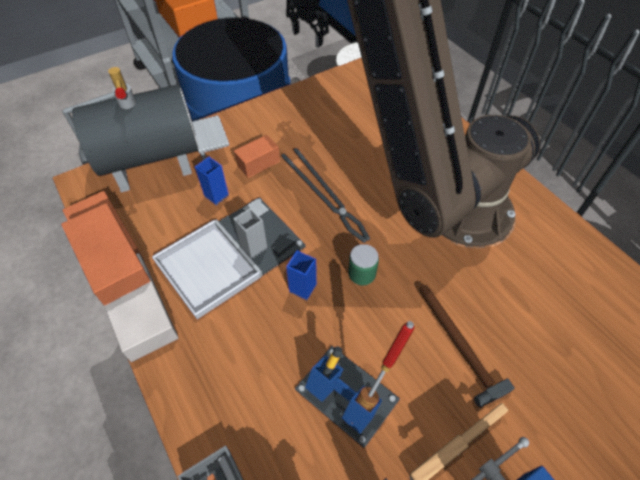

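View pics/top0.png

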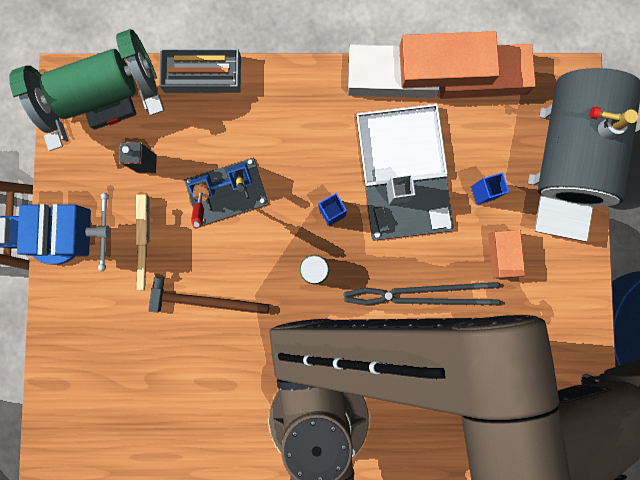

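View pics/wrist0.png

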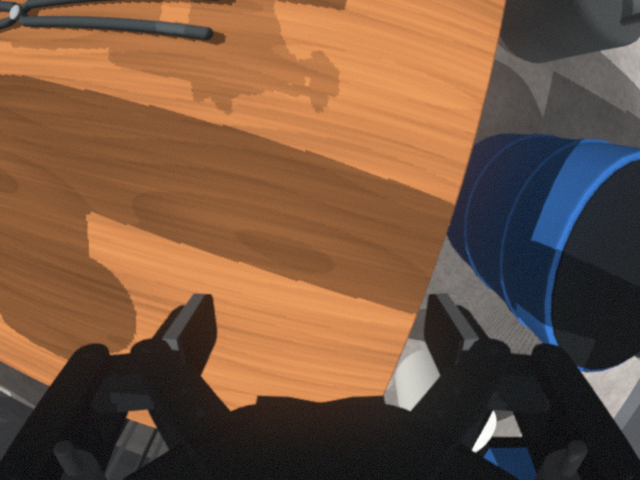

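```bash
cat > h.py <<'E'
import numpy as np, cv2, pickle
from scipy.spatial.transform import Rotation as R
CAM={'scene':dict(f=473.5065926240978,cx=322.4955106343226,cy=241.42743634038246,o=np.array([0.79225915,0.48213879,1.03178594]),a=np.array([-0.79351349,-2.73075929,0.86120943])),
'top':dict(f=566.752465177605,cx=326.61967403233274,cy=232.24079956179392,o=np.array([0.33687852,-0.02553141,1.45927489]),a=np.array([-2.17418461,2.17172747,-0.09289513]))}
def proj(n,P):
    c=CAM[n]; p=R.from_rotvec(c['a']).inv().apply(np.atleast_2d(P)-c['o'])
    return np.c_[c['cx']+c['f']*p[:,0]/p[:,2], c['cy']+c['f']*p[:,1]/p[:,2]]
def ray(n,uv):
    c=CAM[n]; uv=np.atleast_2d(np.array(uv,float))
    d=np.c_[(uv[:,0]-c['cx'])/c['f'],(uv[:,1]-c['cy'])/c['f'],np.ones(len(uv))]
    d=R.from_rotvec(c['a']).apply(d); return c['o'],d/np.linalg.norm(d,axis=1)[:,None]
def onz(n,uv,z):
    o,d=ray(n,uv); return o+d*((z-o[2])/d[:,2])[:,None]
def tri(uvs,uvt):
    o1,d1=ray('scene',uvs);o2,d2=ray('top',uvt);d1=d1[0];d2=d2[0]
    A=np.c_[d1,-d2];t=np.linalg.lstsq(A,o2-o1,rcond=None)[0]
    a=o1+t[0]*d1;b=o2+t[1]*d2;return (a+b)/2,np.linalg.norm(a-b)
E
python3 - <<'E'
from h import *
print(proj('top',[[0,0,0],[0.6,0,0]]),proj('scene',[[0,0,0]]))
s=cv2.imread('pics/scene0.png');t=cv2.imread('pics/top0.png')
def crop(im,x,y,w,h,k,name): cv2.imwrite(name,cv2.resize(im[y:y+h,x:x+w],None,fx=k,fy=k,interpolation=cv2.INTER_CUBIC))
crop(t,175,145,100,90,8,'pics/c1.png')
crop(t,345,95,120,150,4,'pics/c2.png')
crop(s,285,310,140,140,4,'pics/c3.png')
crop(s,145,180,170,150,4,'pics/c4.png')
E
```

```text
[[319.01505873 418.21211935]
 [319.6027258  182.13535638]] [[468.42979468 209.87182647]]
```

View pics/c1.png

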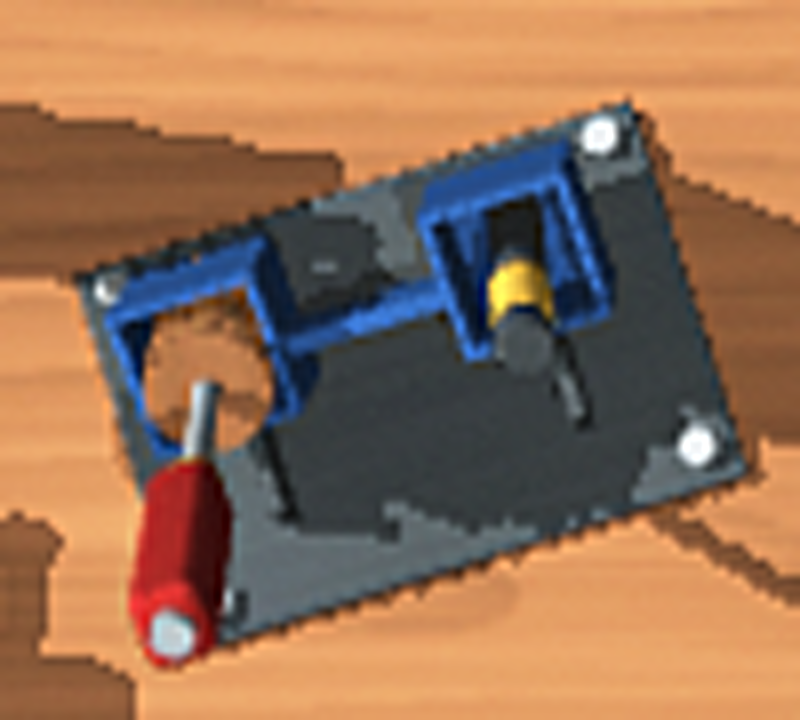

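View pics/c2.png

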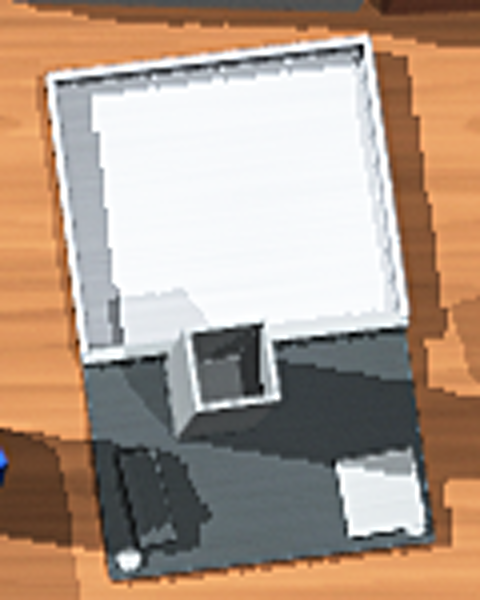

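View pics/c3.png

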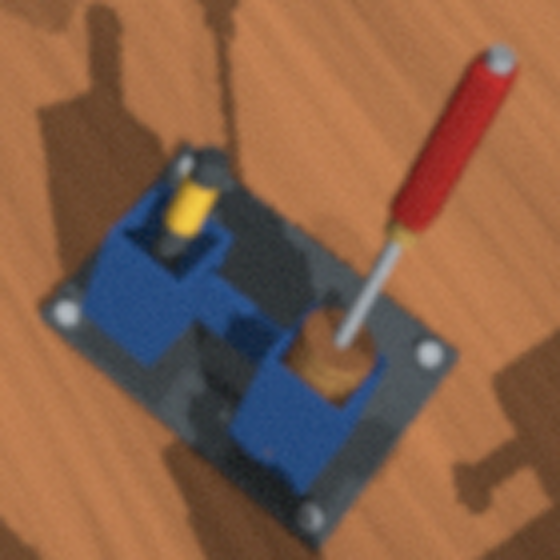

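View pics/c4.png

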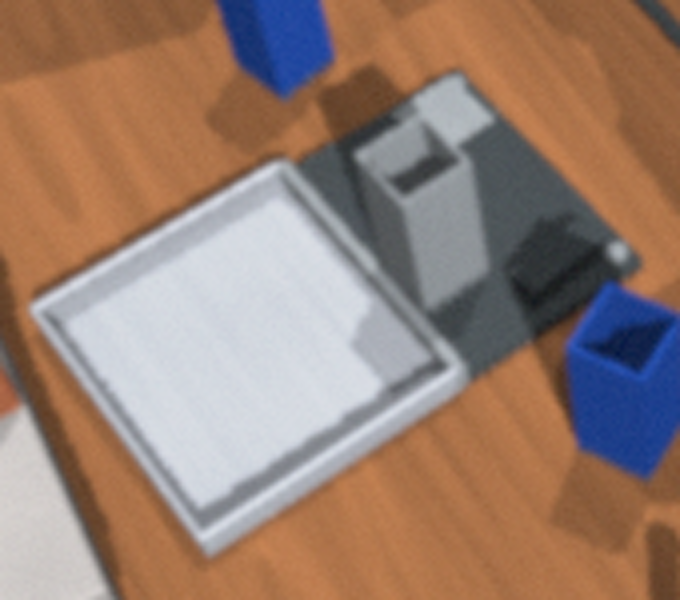

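```bash
cat > m1.py <<'E'
from h import *
t=lambda x,y:(175+(x-.0)/8-.44,145+y/8-.44)
t4=lambda x,y:(345+x/4-.375,95+y/4-.375)
s3=lambda x,y:(285+x/4-.375,310+y/4-.375)
s4=lambda x,y:(145+x/4-.375,180+y/4-.375)
pt=onz('top',[t(78,280),t(632,103),t(752,468),t(225,645)],.006)
print('rack top',pt.round(4)); 
ps=onz('scene',[s3(320,548),s3(43,312),s3(190,145),s3(458,352)],.006)
print('rack scene',ps.round(4))
for q in (pt,ps):
    print([round(float(np.linalg.norm(q[i]-q[(i+1)%4])),4) for i in range(4)], q.mean(0).round(4))
c=onz('top',[t4(188,328),t4(266,320),t4(280,400),t4(197,408)],.132)
d=onz('scene',[s4(408,208),s4(355,155),s4(424,117),s4(475,160)],.132)
print('can',c.round(4),c.mean(0),'\n',d.round(4),d.mean(0))
a=[tri(s3(501,58),t(172,632)),tri(s3(403,233),t(198,465)),tri(s3(343,340),t(206,383))]
for x in a: print('brush',x)
print(np.linalg.norm(a[0][0]-a[1][0]))
v=a[0][0]-a[1][0];v/=np.linalg.norm(v);print(v,np.degrees(np.arccos(v[2])))
b=onz('top',[t4(85,361),t4(407,328)],.022); print('bar near/top corner',b)
b=onz('top',[t4(50,76),t4(368,36)],.022); print('tray far',b)
b=onz('top',[t4(110,581),t4(434,541)],.012); print('plate near',b)
b=onz('scene',[s4(465,362),s4(283,160),s4(32,307),s4(208,550)],.022); print('scene tray',b)
E
python3 m1.py
```

```text
rack top [[0.6055 0.3517 0.006 ]
 [0.664  0.1723 0.006 ]
 [0.544  0.1319 0.006 ]
 [0.4863 0.3013 0.006 ]]
rack scene [[0.6052 0.3512 0.006 ]
 [0.6627 0.1723 0.006 ]
 [0.5427 0.1347 0.006 ]
 [0.4854 0.3104 0.006 ]]
[0.1887, 0.1266, 0.179, 0.1294] [0.575  0.2393 0.006 ]
[0.1879, 0.1257, 0.1848, 0.1266] [0.574  0.2422 0.006 ]
can [[ 0.5895 -0.1731  0.132 ]
 [ 0.5943 -0.2193  0.132 ]
 [ 0.5464 -0.227   0.132 ]
 [ 0.5416 -0.178   0.132 ]] [ 0.56797246 -0.1993477   0.132     ] 
 [[ 0.5879 -0.1688  0.132 ]
 [ 0.5967 -0.221   0.132 ]
 [ 0.5481 -0.225   0.132 ]
 [ 0.5376 -0.1791  0.132 ]] [ 0.56757495 -0.19848044  0.132     ]
brush (array([0.46407755, 0.25932561, 0.25612688]), np.float64(3.8094001438859494e-05))
brush (array([0.52112485, 0.27676173, 0.16159376]), np.float64(0.004266040584906263))
brush (array([0.55676591, 0.2895639 , 0.09443121]), np.float64(0.0018606620483116313))
0.11178069386896972
[-0.51035022 -0.15598514  0.84570166] 32.252809464067205
bar near/top corner [[ 0.58897911 -0.11909547  0.022     ]
 [ 0.61050852 -0.32574438  0.022     ]]
tray far [[ 0.77601948 -0.09731348  0.022     ]
 [ 0.80258155 -0.30384115  0.022     ]]
plate near [[ 0.44828941 -0.135044    0.012     ]
 [ 0.47418982 -0.34266838  0.012     ]]
scene tray [[ 0.58753255 -0.12286956  0.022     ]
 [ 0.61553382 -0.32906362  0.022     ]
 [ 0.80082478 -0.30663516  0.022     ]
 [ 0.77553038 -0.08943095  0.022     ]]
```

>>> send_rows([
  [0,0.015,0.01,0.0065,0,0,0],
  [0,0.03,0.0207,0.013,0,0,0],
  [0,0.03,0.0207,0.013,0,0,0],
  [0,0.03,0.0207,0.013,0,0,0],
  [0,0.03,0.0207,0.013,0,0,0],
  [0,0.03,0.0207,0.013,0,0,0],
  [0,0.03,0.0207,0.013,0,0,0],
  [0,0.03,0.0207,0.013,0,0,0],
  [0,0.03,0.0207,0.013,0,0,0],
  [0,0.03,0.0207,0.013,0,0,0],
  [0,0.03,0.0207,0.013,0,0,0],
  [0,0.011,0.035,0,0,0,0],
  [0,0.011,0.035,0,0,0,0],
  [0,0.011,0.035,0,0,0,0],
  [0,0.011,0.035,0,0,0,0],
  [0,0.011,0.035,0,0,0,0],
  [0,0.011,0.035,0,0,0,0],
  [0,0.011,0.035,0,0,0,0],
  [0,0.011,0.035,0,0,0,0],
  [0,0.011,0.035,0,0,0,0],
])

```text
time: 1.82
ee_pos: [0.5638, -0.073, 0.3868]
ee_rot: [-3.119, -0.379, 0.0]
contact_force: [1.2, -0.6, -0.0]
finger_gap: 0.0854
```

```bash
cat >> h.py <<'E'
# wrist
TTC=np.array([[4.54772141e-04,-9.59465496e-01,-2.81825753e-01,7.12637357e-02],[9.99998832e-01,2.51191032e-05,1.52814529e-03,-6.63910303e-05],[-1.45912347e-03,-2.81826119e-01,9.59464387e-01,-1.22775082e-01],[0,0,0,1]])
WF,WX,WY=371.64829954431775,320.05229416560263,234.01513447748079
def T(p,r):
    M=np.eye(4);M[:3,:3]=R.from_rotvec(r).as_matrix();M[:3,3]=p;return M
def wproj(st,P):
    M=np.linalg.inv(T(*st)@TTC);p=np.atleast_2d(P)@M[:3,:3].T+M[:3,3]
    rr=np.hypot(p[:,0],p[:,1]);th=np.arctan2(rr,p[:,2])
    return np.c_[WX+WF*th*p[:,0]/rr,WY+WF*th*p[:,1]/rr]
def wray(st,uv):
    M=T(*st)@TTC;q=np.atleast_2d(np.array(uv,float))-[WX,WY];r=np.hypot(q[:,0],q[:,1]);th=r/WF
    d=np.c_[np.sin(th)*q[:,0]/r,np.sin(th)*q[:,1]/r,np.cos(th)]@M[:3,:3].T
    return M[:3,3],d
def wonz(st,uv,z):
    o,d=wray(st,uv);return o+d*((z-o[2])/d[:,2])[:,None]
def snap(name,cam='wrist'):
    from rig import sense,viewer
    s=sense();im=viewer.camera(cam)['image'];cv2.imwrite(f'pics/{name}.png',im)
    st=(s['ee_pos'],s['ee_rot']);pickle.dump(st,open(f'pics/{name}.pkl','wb'));return st,im
def pose():
    from rig import sense
    s=sense();Rm=R.from_rotvec(s['ee_rot']).as_matrix()
    print('t',round(s['time'],2),'p',s['ee_pos'].round(4),'x',Rm[:,0].round(3),'y',Rm[:,1].round(3),'z',Rm[:,2].round(3),'gap',round(s['finger_gap'],4),'F',s['contact_force'].round(1),'j',s['joint_pos'].round(2))
E
python3 - <<'E'
from h import *
pose(); snap('w1')
E
```

```text
t 1.82 p [ 0.5638 -0.073   0.3868] x [ 0.971  0.239 -0.   ] y [ 0.239 -0.971 -0.   ] z [-0. -0. -1.] gap 0.0854 F [ 1.2 -0.6 -0. ] j [-0.24  0.3   1.5  -0.    1.34  1.08]
```

View pics/w1.png

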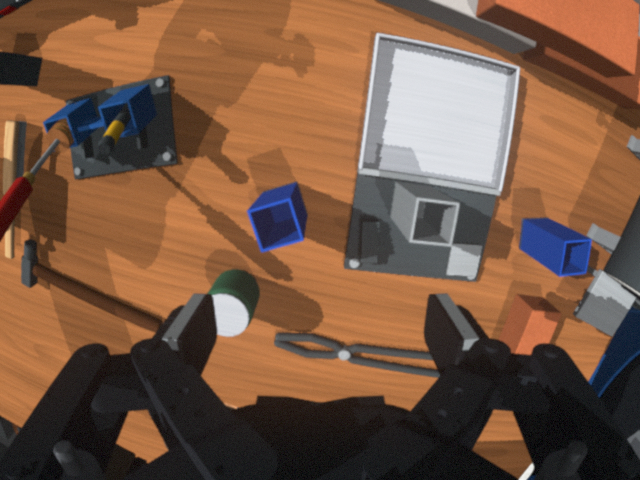

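```bash
python3 - <<'E'
from h import *
st=pickle.load(open('pics/w1.pkl','rb'))
im=cv2.imread('pics/w1.png')
cv2.imwrite('pics/w1c.png',cv2.resize(im[160:290,340:500],None,fx=5,fy=4.6,interpolation=cv2.INTER_CUBIC))
th=np.radians(6.5);c=np.array([.5678,-.199])
X=np.array([np.cos(th),np.sin(th)]);Y=np.array([-X[1],X[0]])
P=[[*(c+a*X*.025+b*Y*.025),.132] for a,b in((1,1),(1,-1),(-1,-1),(-1,1))]
print(wproj(st,P).round(1))
th=np.radians(18.1);x=np.array([np.cos(th),np.sin(th),0]);y=np.array([-x[1],x[0],0]);L=np.radians(30)
zb=-np.sin(L)*x+np.array([0,0,np.cos(L)])
z=-zb;ty=-y;tx=np.cross(ty,z)
Rg=R.from_matrix(np.c_[tx,ty,z]);Rc=R.from_rotvec(st[1])
print('turn deg',np.degrees((Rg*Rc.inv()).as_rotvec()))
print(wproj(st,[[.4641,.2593,.2561]]))
cc=np.array([.5743,.2423,.006])
print(wproj(st,[cc+a*x*.065+b*y*.095 for a,b in((1,1),(1,-1),(-1,-1),(-1,1))]).round(1))
E
```

```text
[[416.  196.3]
 [458.9 203.1]
 [449.4 246.5]
 [407.4 241.2]]
turn deg [  8.26018648 -28.86146179   4.15080702]
[[-19.39194441 247.17250882]]
[[ 63.7  99.9]
 [167.4  73.8]
 [176.  163.4]
 [ 73.1 179.6]]
```

View pics/w1c.png

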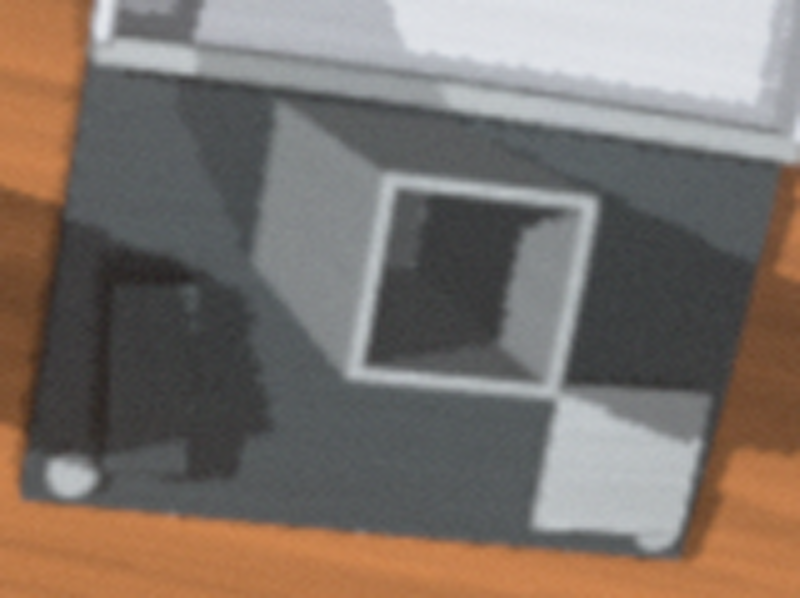

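>>> send_rows([
  [0,-0.0099,0.0374,0.0015,0,0,0],
  [0,-0.0099,0.0374,0.0015,0,0,0],
  [0,-0.0099,0.0374,0.0015,1.377,-4.81,0.692],
  [0,-0.0099,0.0374,0.0015,1.377,-4.81,0.692],
  [0,-0.0099,0.0374,0.0015,1.377,-4.81,0.692],
  [0,-0.0099,0.0374,0.0015,1.377,-4.81,0.692],
  [0,-0.0099,0.0374,0.0015,1.377,-4.81,0.692],
  [0,-0.0099,0.0374,0.0015,1.377,-4.81,0.692],
  [0,-0.0099,0.0374,0.0015,0,0,0],
  [0,0,0,0,0,0,0],
])

```text
time: 2.7
ee_pos: [0.472, 0.2665, 0.4007]
ee_rot: [-2.918, -0.471, -0.784]
contact_force: [0.1, -0.6, -0.6]
finger_gap: 0.0854
```

```bash
python3 - <<'E'
from h import *
pose(); st,im=snap('w2')
print(wproj(st,[[.4641,.2593,.2561],[.475,.263,.236],[.5641,.2915,.0823]]))
E
```

```text
t 2.7 p [0.472  0.2665 0.4007] x [0.821 0.272 0.501] y [ 0.315 -0.949 -0.001] z [ 0.475  0.159 -0.865] gap 0.0854 F [ 0.1 -0.6 -0.6] j [ 0.41  0.08  1.83 -0.07  0.71  1.7 ]
[[325.52168361 335.73238088]
 [325.04151489 320.9496182 ]
 [324.02282398 247.16743862]]
```

View pics/w2.png

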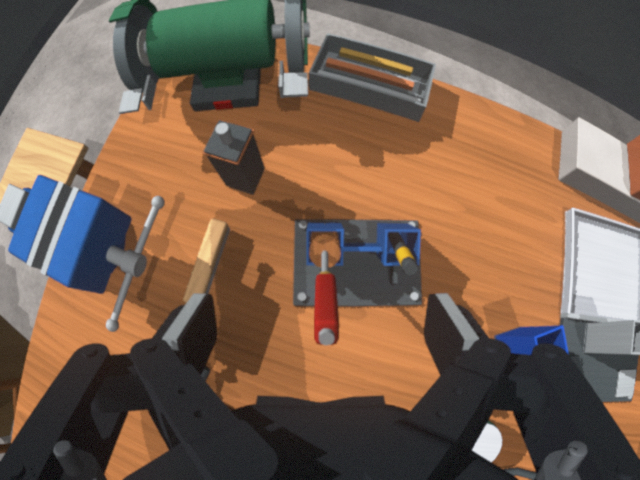

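>>> send_rows([
  [0,0.001,-0.0015,-0.02,0,0,0],
  [0,0.001,-0.001,-0.03,0,0,0],
  [0,0.001,-0.001,-0.03,0,0,0],
  [0,0,0,-0.03,0,0,0],
  [0,0,0,0,0,0,0],
  [0,0,0,0,0,0,0],
])

```text
time: 3.25
ee_pos: [0.478, 0.2574, 0.2898]
ee_rot: [-2.924, -0.464, -0.779]
contact_force: [0.3, 0.1, 0.9]
finger_gap: 0.0855
```

```bash
python3 - <<'E'
from h import *
pose(); st,im=snap('w3')
print(wproj(st,[[.4641,.2593,.2561],[.475,.263,.236],[.5641,.2915,.0823]]))
E
```

```text
t 3.25 p [0.478  0.2574 0.2898] x [0.825 0.269 0.498] y [ 0.31  -0.951  0.001] z [ 0.473  0.154 -0.867] gap 0.0855 F [0.3 0.1 0.9] j [ 0.39  0.2   2.   -0.09  0.42  1.72]
[[306.59389816 349.50248556]
 [307.65371466 324.8226766 ]
 [313.54034204 226.01413269]]
```

View pics/w3.png

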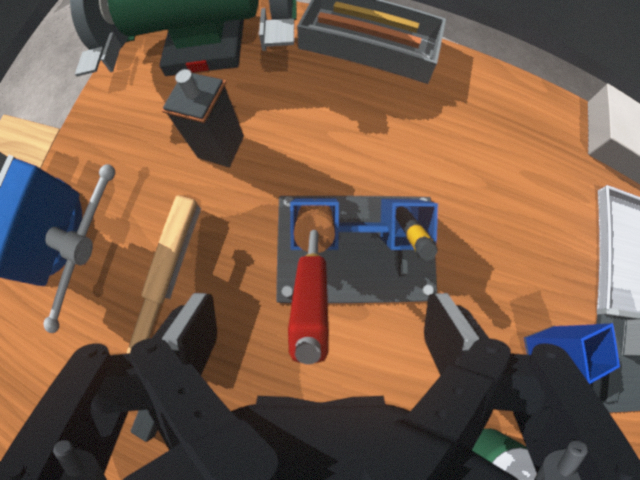

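>>> send_rows([
  [0,-0.001,0.002,-0.015,0,0,0],
  [0,-0.001,0.0015,-0.02,0,0,0],
  [0,-0.001,0.0015,-0.0187,0,0,0],
  [0,0,0,0,0,0,0],
  [0,0,0,0,0,0,0],
])

```text
time: 3.72
ee_pos: [0.4753, 0.2633, 0.238]
ee_rot: [-2.921, -0.465, -0.785]
contact_force: [0.1, -0.1, 1.3]
finger_gap: 0.0852
```

```bash
python3 - <<'E'
from h import *
pose(); st,im=snap('w4')
print(wproj(st,[[.4641,.2593,.2561],[.475,.263,.236],[.5641,.2915,.0823]]))
E
```

```text
t 3.72 p [0.4753 0.2633 0.238 ] x [0.823 0.269 0.501] y [ 0.311 -0.951  0.   ] z [ 0.476  0.155 -0.865] gap 0.0852 F [ 0.1 -0.1  1.3] j [ 0.4   0.28  2.07 -0.16  0.27  1.81]
[[320.76379474 358.91530149]
 [320.21359606 324.28147827]
 [320.45040936 210.36871778]]
```

View pics/w4.png

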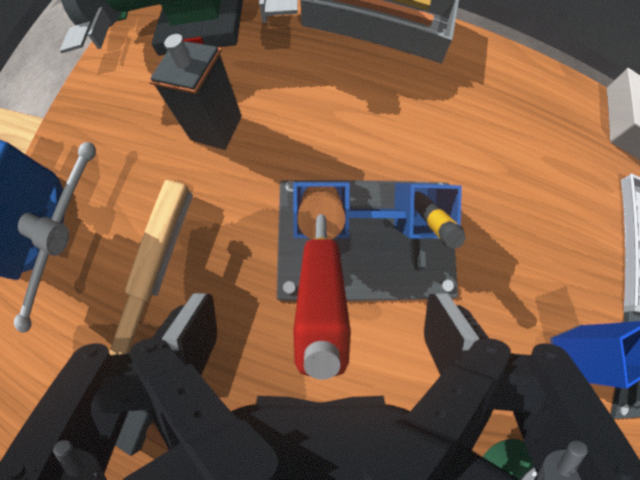

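>>> send_rows([
  [255,0,0,0,0,0,0],
  [255,0,0,0,0,0,0],
  [255,0,0,0,0,0,0],
  [255,0,0,0,0,0,0],
  [255,0,0,0,0,0,0],
  [255,0,0,0,0,0,0],
  [255,0,0,0,0,0,0],
  [255,0,0,0,0,0,0],
], force=70)

```text
time: 4.43
ee_pos: [0.4746, 0.2633, 0.2369]
ee_rot: [-2.921, -0.465, -0.784]
contact_force: [-2.3, -2.1, 5.8]
finger_gap: 0.0192
```

```bash
python3 - <<'E'
from h import *
pose(); snap('w5')
E
```

```text
t 4.43 p [0.4746 0.2633 0.2369] x [0.823 0.269 0.501] y [ 0.311 -0.95   0.   ] z [ 0.476  0.156 -0.866] gap 0.0192 F [-2.3 -2.1  5.8] j [ 0.4   0.28  2.07 -0.17  0.27  1.81]
```

View pics/w5.png

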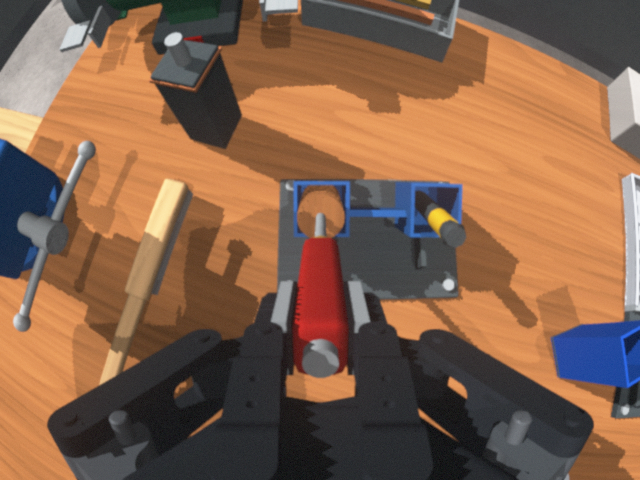

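>>> send_rows([
  [255,-0.0036,-0.0012,0.0093,0,0,0],
  [255,-0.0071,-0.0023,0.0185,0,0,0],
  [255,-0.0071,-0.0023,0.0185,0,0,0],
  [255,-0.0071,-0.0023,0.0185,0,0,0],
  [255,-0.0071,-0.0023,0.0185,0,0,0],
  [255,-0.0036,-0.0012,0.0093,0,0,0],
  [255,0,0,0.02,0,0,0],
  [255,0,0,0.03,0,0,0],
  [255,0,0,0.03,0,0,0],
  [255,0,0,0.0,0,0,0],
  [255,0,0,0.0,0,0,0],
])

```text
time: 5.4
ee_pos: [0.4386, 0.2516, 0.4107]
ee_rot: [-2.92, -0.465, -0.786]
contact_force: [0.2, 0.4, -2.3]
finger_gap: 0.0192
```

```bash
python3 - <<'E'
from h import *
pose(); snap('w6'); snap('s6','scene'); snap('t6','top')
E
```

```text
t 5.4 p [0.4386 0.2516 0.4107] x [0.822 0.269 0.502] y [ 0.311 -0.95  -0.   ] z [ 0.477  0.156 -0.865] gap 0.0192 F [ 0.2  0.4 -2.3] j [ 0.41  0.01  1.87 -0.07  0.73  1.71]
```

View pics/w6.png

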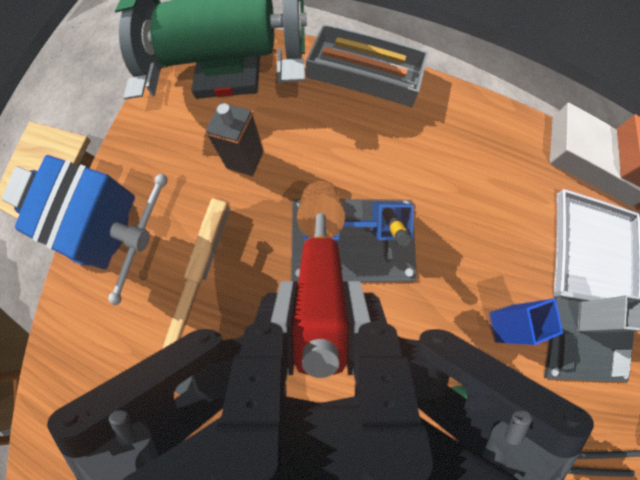

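View pics/s6.png

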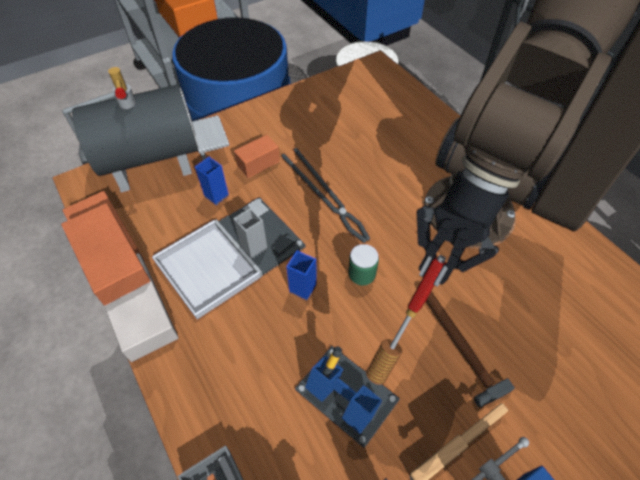

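View pics/t6.png

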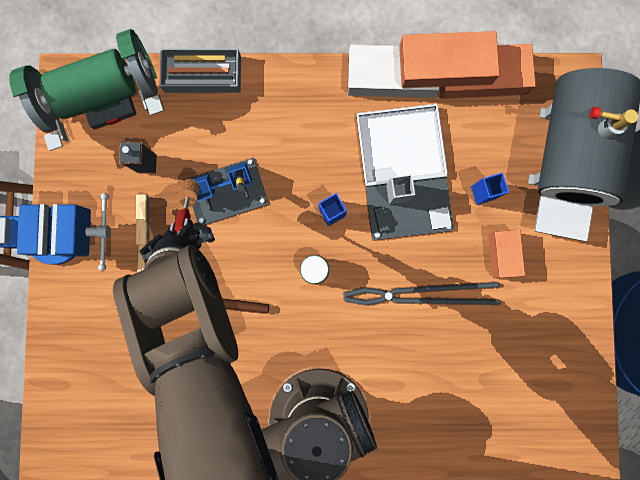

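```bash
cat > chk.py <<'E'
from h import *
import sys
n=sys.argv[1]
st=pickle.load(open(f'pics/{n}.pkl','rb'));M=T(*st)
P=[(M@[0,0,d,1])[:3] for d in (-.023,0,.081,.17,.245)]
print('scene',proj('scene',P).round(1).tolist());print('wrist',wproj(st,P).round(1).tolist())
E
python3 chk.py w6; python3 - <<'E'
from h import *
s=cv2.imread('pics/s6.png');cv2.imwrite('pics/s6c.png',cv2.resize(s[240:400,350:510],None,fx=5,fy=3.75,interpolation=cv2.INTER_CUBIC))
s=cv2.imread('pics/w6.png');cv2.imwrite('pics/w6c.png',cv2.resize(s[160:400,240:400],None,fx=4,fy=2.5,interpolation=cv2.INTER_CUBIC))
E
```

```text
scene [[441.7, 256.9], [435.1, 268.8], [413.4, 308.0], [391.9, 346.7], [375.5, 376.3]]
wrist [[319.7, 358.3], [319.7, 323.3], [319.6, 252.9], [319.6, 216.6], [319.6, 199.0]]
```

View pics/s6c.png

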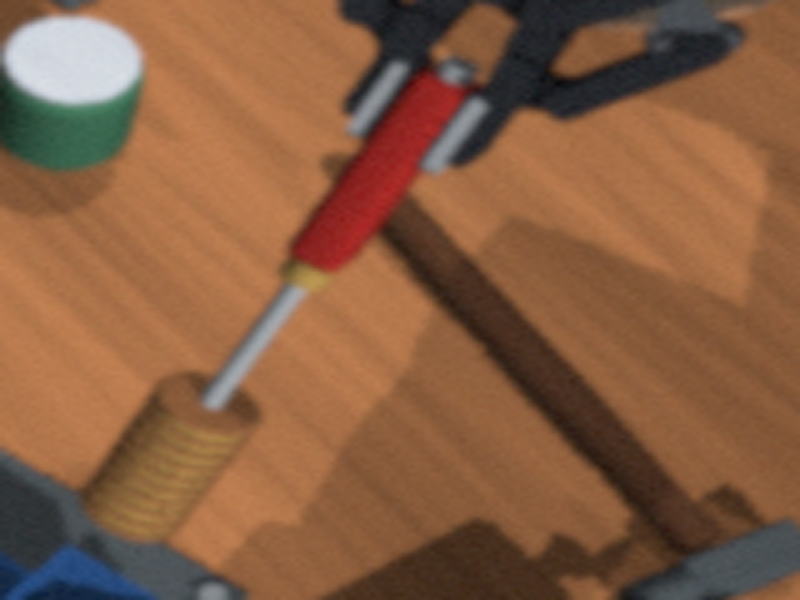

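View pics/w6c.png

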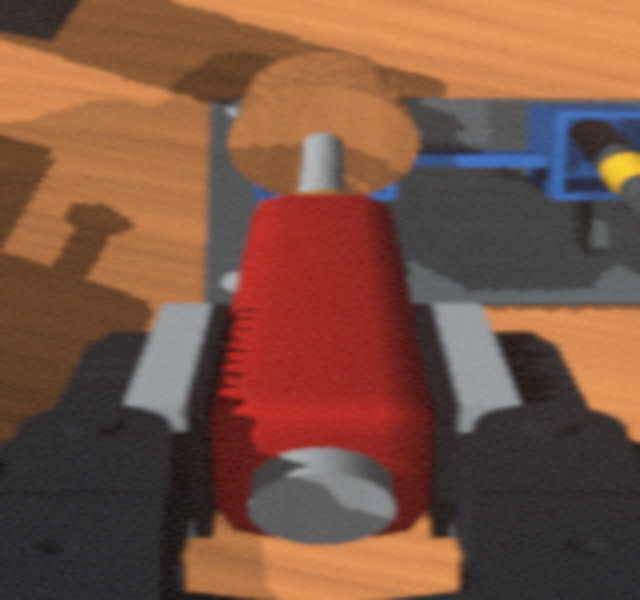

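>>> send_rows([
  [255,0,0,0.02,0,0,0],
  [255,0,0,0.03,0,0,0],
  [255,0.005,-0.0174,0.01,0,0,0],
  [255,0.0099,-0.0347,0,-1.557,4.75,0],
  [255,0.0099,-0.0347,0,-1.557,4.75,0],
  [255,0.0099,-0.0347,0,-1.557,4.75,0],
  [255,0.0099,-0.0347,0,-1.557,4.75,0],
  [255,0.0099,-0.0347,0,-1.557,4.75,0],
  [255,0.0099,-0.0347,0,-1.557,4.75,0],
  [255,0.0099,-0.0347,0,0,0,0],
  [255,0.0099,-0.0347,0,0,0,0],
  [255,0.0099,-0.0347,0,0,0,0],
  [255,0.0099,-0.0347,0,0,0,0],
  [255,0.0099,-0.0347,0,0,0,0],
  [255,0.0099,-0.0347,0,0,0,0],
  [255,0.005,-0.0174,0,0,0,0],
  [255,0,0,-0.02,0,0,0],
  [255,0,0,-0.02,0,0,0],
  [255,0,0,0,0,0,0],
  [255,0,0,0,0,0,0],
])

```text
time: 7.22
ee_pos: [0.5677, -0.1995, 0.4279]
ee_rot: [-3.101, -0.494, 0.004]
contact_force: [1.0, 0.2, -0.7]
finger_gap: 0.0193
```

```bash
cat > vc.py <<'E'
from h import *
import sys
n=sys.argv[1];pose();snap('w'+n);snap('s'+n,'scene');snap('t'+n,'top')
x0,x1,y0,y1=[int(v) for v in sys.argv[2:6]]
s=cv2.imread(f'pics/s{n}.png');cv2.imwrite(f'pics/s{n}c.png',cv2.resize(s[y0:y1,x0:x1],None,fx=4,fy=4,interpolation=cv2.INTER_CUBIC))
E
python3 vc.py 7 160 340 120 270; python3 chk.py w7
```

```text
t 7.22 p [ 0.5677 -0.1995  0.4279] x [ 0.95   0.311 -0.002] y [ 0.311 -0.95  -0.002] z [-0.003  0.001 -1.   ] gap 0.0193 F [ 1.   0.2 -0.7] j [-0.45  0.34  1.34 -0.    1.47  0.81]
scene [[226.4, 113.5], [228.5, 123.2], [235.0, 154.3], [241.2, 183.9], [245.8, 205.7]]
wrist [[319.7, 358.3], [319.7, 323.3], [319.6, 252.9], [319.6, 216.6], [319.6, 199.0]]
```

View pics/w7.png

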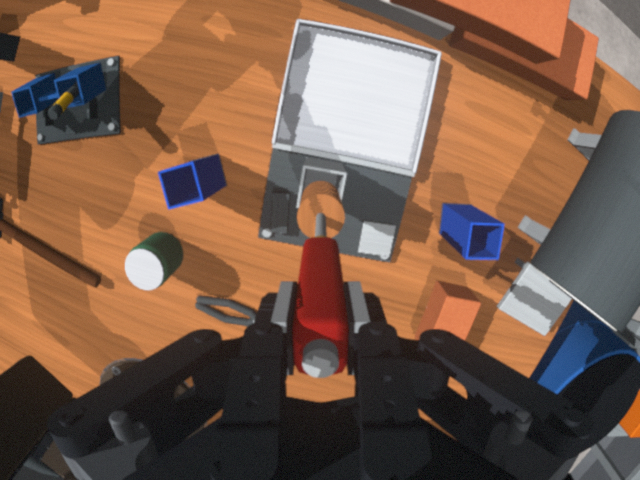

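View pics/s7c.png

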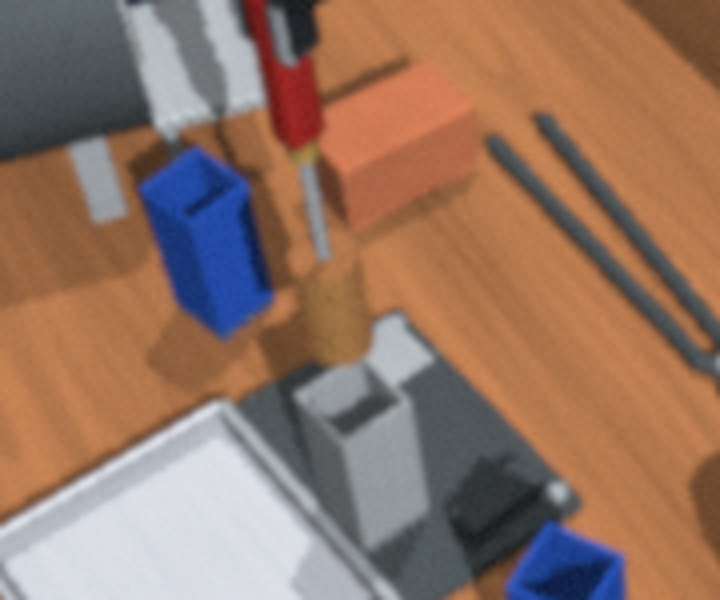

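>>> send_rows([
  [255,0,0,-0.02,0,0,0],
  [255,0,0,-0.025,0,0,0],
  [255,0,0,-0.025,0,0,0],
  [255,0,0,-0.02,0,0,0],
  [255,0,0,-0.008,0,0,0],
  [255,0,0,0,0,0,0],
  [255,0,0,0,0,0,0],
])

```text
time: 7.95
ee_pos: [0.5682, -0.1996, 0.3325]
ee_rot: [3.101, 0.495, 0.003]
contact_force: [-0.2, 0.0, -1.4]
finger_gap: 0.0191
```

```bash
python3 vc.py 8 160 340 120 270; python3 chk.py w8
```

```text
t 7.95 p [ 0.5682 -0.1996  0.3325] x [0.95  0.311 0.001] y [ 0.311 -0.95   0.001] z [ 0.002 -0.001 -1.   ] gap 0.0191 F [-0.2  0.  -1.4] j [-0.45  0.39  1.51 -0.    1.25  0.81]
scene [[234.0, 151.3], [235.7, 159.5], [241.1, 185.9], [246.3, 211.4], [250.1, 230.3]]
wrist [[319.7, 358.3], [319.7, 323.3], [319.6, 252.9], [319.6, 216.6], [319.6, 199.0]]
```

View pics/w8.png

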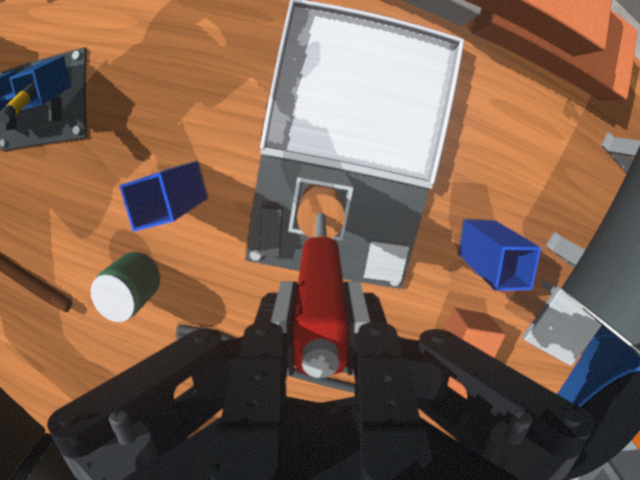

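View pics/s8c.png

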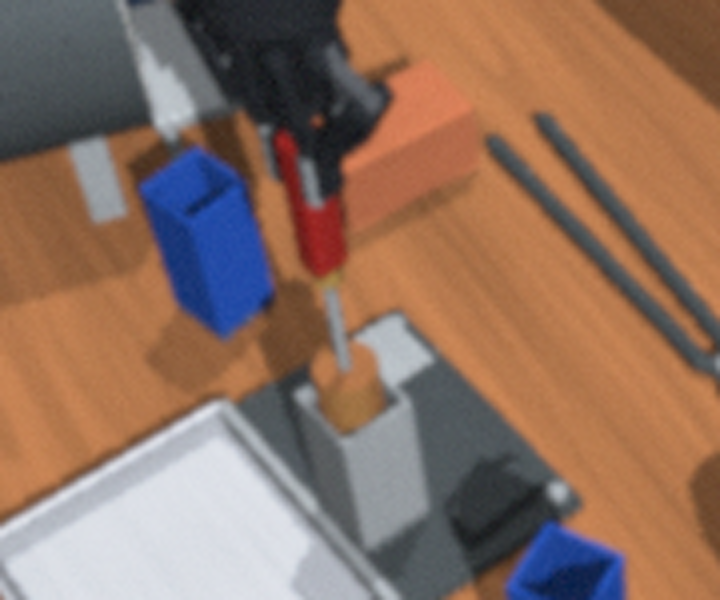

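>>> send_rows([
  [255,0,0,-0.015,0,0,0],
  [255,0,0,-0.02,0,0,0],
  [255,0,0,-0.018,0,0,0],
  [255,0,0,-0.01,0,0,0],
  [255,0,0,0,0,0,0],
  [255,0,0,0,0,0,0],
  [255,0,0,0,0,0,0],
])

```text
time: 8.68
ee_pos: [0.5683, -0.1997, 0.2696]
ee_rot: [3.101, 0.494, 0.003]
contact_force: [-0.2, -0.3, -1.6]
finger_gap: 0.019
```

```bash
python3 vc.py 9 160 340 120 270; python3 chk.py w9
```

```text
t 8.68 p [ 0.5683 -0.1997  0.2696] x [0.95  0.311 0.002] y [ 0.311 -0.95   0.002] z [ 0.002 -0.001 -1.   ] gap 0.019 F [-0.2 -0.3 -1.6] j [-0.45  0.44  1.59 -0.    1.11  0.81]
scene [[238.4, 172.9], [239.9, 180.3], [244.8, 204.2], [249.5, 227.4], [253.0, 244.8]]
wrist [[319.7, 358.3], [319.7, 323.3], [319.6, 252.9], [319.6, 216.6], [319.6, 199.0]]
```

View pics/s9c.png

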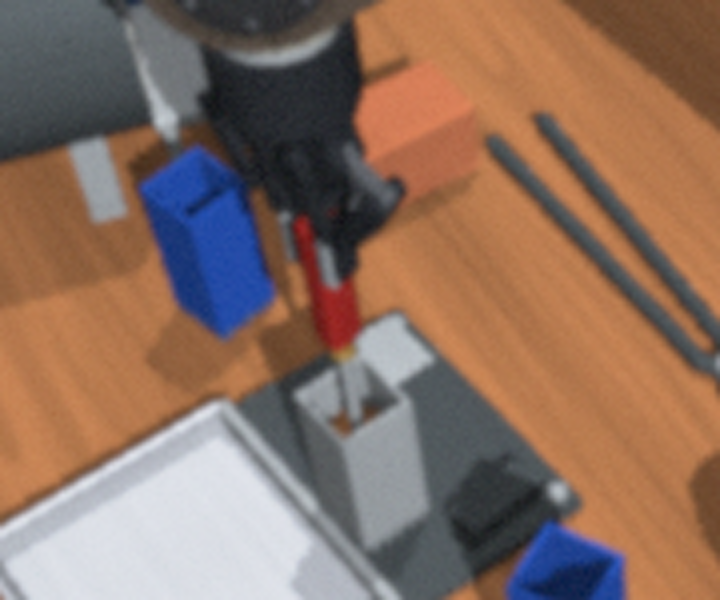

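>>> send_rows([
  [255,0,0,-0.003,0,0,0],
  [255,0,0,-0.003,0,0,0],
  [255,0,0,0,0,0,0],
  [255,0,0,0,0,0,0],
])

```text
time: 9.17
ee_pos: [0.5677, -0.1995, 0.262]
ee_rot: [3.102, 0.494, -0.0]
contact_force: [0.0, -0.4, -1.8]
finger_gap: 0.0192
```

>>> send_rows([
  [255,0,0,0.015,0,0,0],
  [255,0,0,0.025,0,0,0],
  [255,0,0,0.025,0,0,0],
  [255,0,0,0.012,0,0,0],
  [255,0,0,0,0,0,0],
  [255,0,0,0,0,0,0],
  [255,0,0,0,0,0,0],
])

```text
time: 9.75
ee_pos: [0.5674, -0.1994, 0.338]
ee_rot: [-3.102, -0.494, 0.001]
contact_force: [-0.2, -0.3, -2.6]
finger_gap: 0.0193
```

```bash
python3 vc.py 10 160 340 120 270; python3 chk.py w10
```

```text
t 9.75 p [ 0.5674 -0.1994  0.338 ] x [ 0.95   0.311 -0.001] y [ 0.311 -0.95  -0.001] z [-0.001  0.    -1.   ] gap 0.0193 F [-0.2 -0.3 -2.6] j [-0.45  0.38  1.5  -0.    1.26  0.81]
scene [[234.0, 149.2], [235.7, 157.5], [241.2, 184.2], [246.5, 209.8], [250.5, 228.9]]
wrist [[319.7, 358.3], [319.7, 323.3], [319.6, 252.9], [319.6, 216.6], [319.6, 199.0]]
```

View pics/s10c.png

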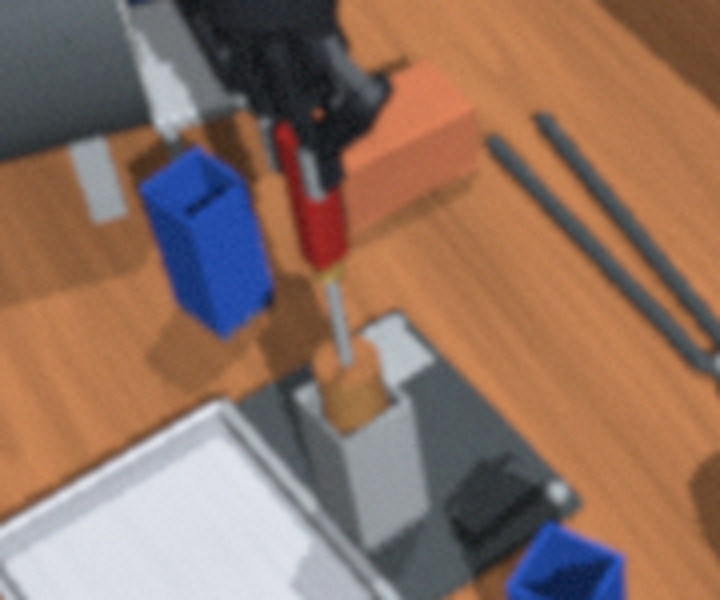

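View pics/w10.png

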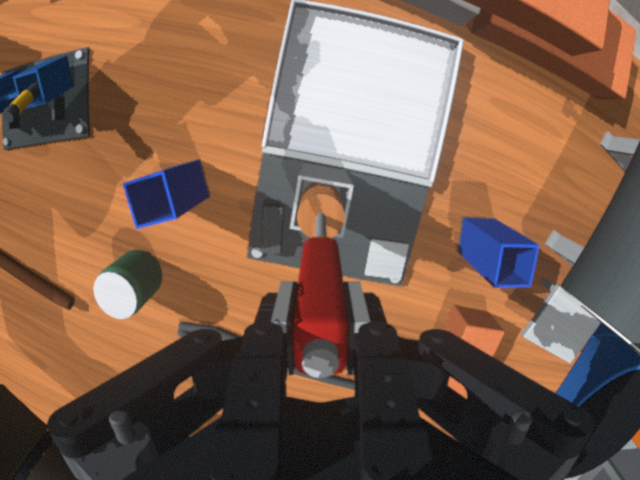

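>>> send_rows([
  [255,0,0,-0.015,0,0,0],
  [255,0,0,-0.025,0,0,0],
  [255,0,0,-0.025,0,0,0],
  [255,0,0,-0.012,0,0,0],
  [255,0,0,0,0,0,0],
  [255,0,0,0,0,0,0],
  [255,0,0,0,0,0,0],
  [255,0,0,0,0,0,0],
  [255,0,0,0,0,0,0],
])

```text
time: 10.65
ee_pos: [0.5677, -0.1995, 0.2622]
ee_rot: [3.102, 0.494, 0.0]
contact_force: [0.0, 0.2, -1.1]
finger_gap: 0.019
```

>>> send_rows([
  [255,0,0,0.015,0,0,0],
  [255,0,0,0.025,0,0,0],
  [255,0,0,0.025,0,0,0],
  [255,0,0,0.012,0,0,0],
  [255,0,0,0,0,0,0],
  [255,0,0,0,0,0,0],
  [255,0,0,0,0,0,0],
  [255,0,0,0,0,0,0],
])

```text
time: 11.32
ee_pos: [0.5675, -0.1994, 0.3379]
ee_rot: [-3.102, -0.494, 0.002]
contact_force: [1.1, -0.0, -1.1]
finger_gap: 0.019
```

>>> send_rows([
  [255,0,0,-0.015,0,0,0],
  [255,0,0,-0.025,0,0,0],
  [255,0,0,-0.025,0,0,0],
  [255,0,0,-0.012,0,0,0],
  [255,0,0,0,0,0,0],
  [255,0,0,0,0,0,0],
  [255,0,0,0,0,0,0],
  [255,0,0,0,0,0,0],
  [255,0,0,0,0,0,0],
])

```text
time: 12.07
ee_pos: [0.5677, -0.1995, 0.2621]
ee_rot: [3.102, 0.494, 0.0]
contact_force: [0.1, -0.4, -0.9]
finger_gap: 0.0194
```

```bash
python3 vc.py 11 160 340 120 270; python3 chk.py w11
```

```text
t 12.07 p [ 0.5677 -0.1995  0.2621] x [0.95  0.311 0.   ] y [ 0.311 -0.95   0.   ] z [ 0. -0. -1.] gap 0.0194 F [ 0.1 -0.4 -0.9] j [-0.45  0.45  1.6  -0.    1.09  0.81]
scene [[239.2, 175.3], [240.7, 182.6], [245.6, 206.3], [250.3, 229.2], [253.8, 246.4]]
wrist [[319.7, 358.3], [319.7, 323.3], [319.6, 252.9], [319.6, 216.6], [319.6, 199.0]]
```

View pics/s11c.png

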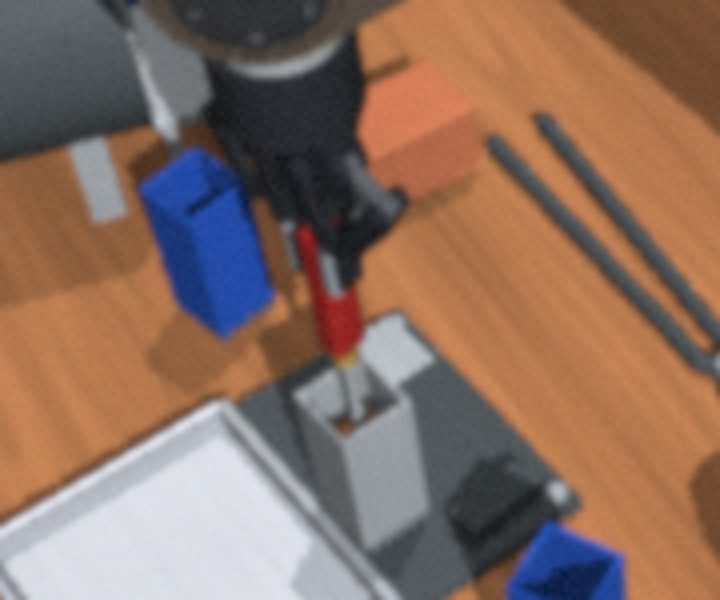

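>>> send_rows([
  [255,0,0,0.015,0,0,0],
  [255,0,0,0.025,0,0,0],
  [255,0,0,0.025,0,0,0],
  [255,0,0,0.012,0,0,0],
  [255,0,0,0,0,0,0],
  [255,0,0,0,0,0,0],
  [255,0,0,0,0,0,0],
  [255,0,0,0.02,0,0,0],
  [255,0,0,0.03,0,0,0],
  [255,0,0,0.04,0,0,0],
  [255,0,0,0.03,0,0,0],
  [255,0,0,0.011,0,0,0],
  [255,0,0,0,0,0,0],
  [255,0,0,0,0,0,0],
])

```text
time: 13.38
ee_pos: [0.5678, -0.1996, 0.4687]
ee_rot: [-3.102, -0.494, 0.001]
contact_force: [-0.6, 0.7, -2.1]
finger_gap: 0.0193
```

```bash
python3 vc.py 12 160 340 120 270; python3 chk.py w12
```

```text
t 13.38 p [ 0.5678 -0.1996  0.4687] x [ 0.95   0.311 -0.001] y [ 0.311 -0.95  -0.001] z [-0.001  0.    -1.   ] gap 0.0193 F [-0.6  0.7 -2.1] j [-0.45  0.33  1.26 -0.    1.56  0.81]
scene [[222.7, 95.3], [224.8, 105.7], [231.8, 139.2], [238.3, 170.9], [243.2, 194.2]]
wrist [[319.7, 358.3], [319.7, 323.3], [319.6, 252.9], [319.6, 216.6], [319.6, 199.0]]
```

View pics/w12.png

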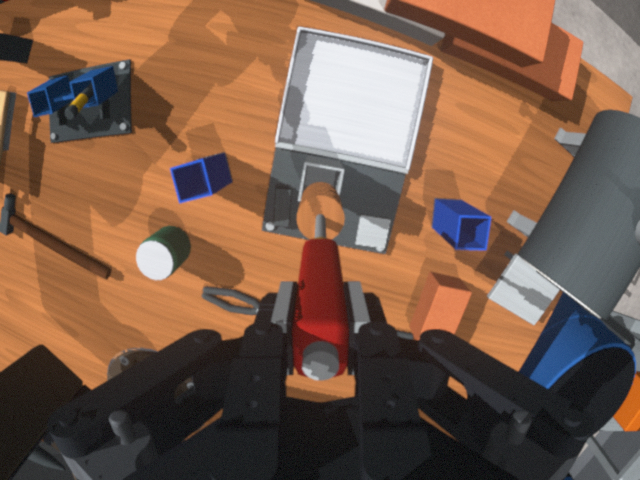

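View pics/s12c.png

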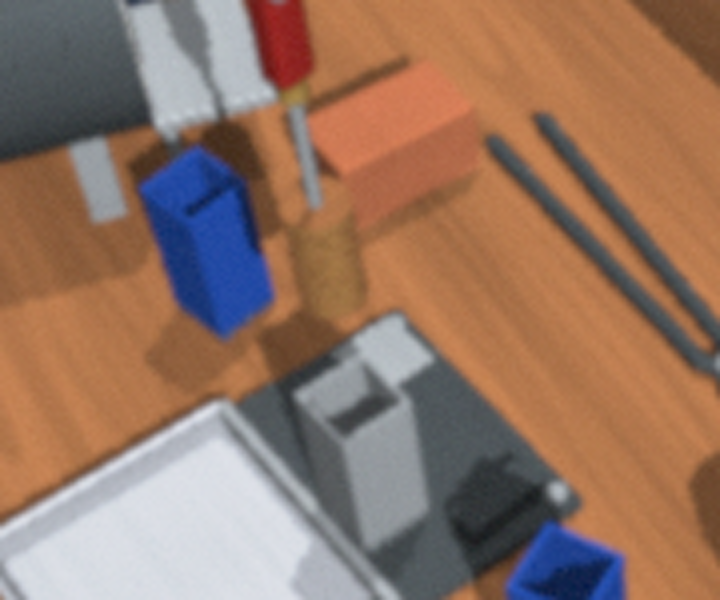

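>>> send_rows([
  [255,-0.0039,0.0175,0,0,0,0],
  [255,-0.0079,0.0353,0,0,0,0],
  [255,-0.0079,0.0353,0,0,0,0],
  [255,-0.0079,0.0353,0,0,0,0],
  [255,-0.0079,0.0353,0,0,0,0],
  [255,-0.0079,0.0353,0,0,0,0],
  [255,-0.0079,0.0353,0,0,0,0],
  [255,-0.0079,0.0353,0,1.368,-4.18,0],
  [255,-0.0079,0.0353,0,1.368,-4.18,0],
  [255,-0.0079,0.0353,0,1.368,-4.18,0],
  [255,-0.0079,0.0353,0,1.368,-4.18,0],
  [255,-0.0079,0.0353,0,1.368,-4.18,0],
  [255,-0.0079,0.0353,0,0,0,0],
  [255,-0.0045,0.0174,0,0,0,0],
  [255,0,0,-0.02,0,0,0],
  [255,0,0,-0.03,0,0,0],
  [255,0,0,-0.03,0,0,0],
  [255,0,0,0,0,0,0],
  [255,0,0,0,0,0,0],
])

```text
time: 15.12
ee_pos: [0.4639, 0.2591, 0.3894]
ee_rot: [-2.99, -0.477, -0.577]
contact_force: [0.1, 0.8, 0.2]
finger_gap: 0.0192
```

```bash
python3 vc.py 13 280 440 260 440; python3 chk.py w13
```

```text
t 15.12 p [0.4639 0.2591 0.3894] x [0.882 0.289 0.372] y [ 0.311 -0.95   0.   ] z [ 0.354  0.115 -0.928] gap 0.0192 F [0.1 0.8 0.2] j [ 0.4   0.11  1.78 -0.04  0.87  1.67]
scene [[428.5, 276.3], [423.0, 287.0], [405.1, 321.7], [387.9, 355.3], [375.0, 380.5]]
wrist [[319.7, 358.3], [319.7, 323.3], [319.6, 252.9], [319.6, 216.6], [319.6, 199.0]]
```

View pics/w13.png

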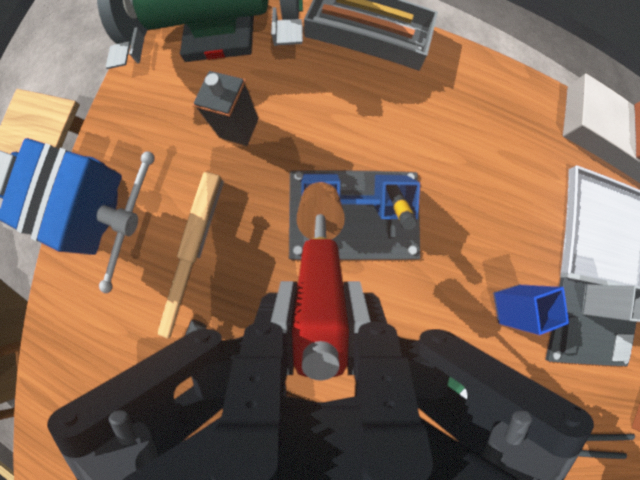

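View pics/s13c.png

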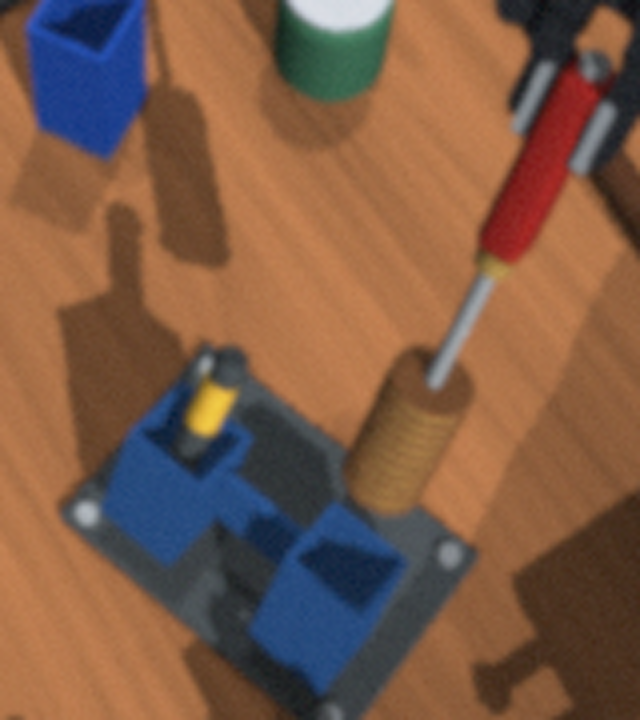

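```bash
python3 - <<'E'
from h import *
th=np.radians(18.1);x=np.array([np.cos(th),np.sin(th),0]);y=np.array([-x[1],x[0],0]);L=np.radians(22);z=np.array([0,0,1.])
ax=-np.sin(L)*x+np.cos(L)*z; xp=np.cos(L)*x+np.sin(L)*z
m=np.array([.5641,.2915,.0823])
for h in (.0205,.0235):
    P=[m+a*xp*h+b*y*h for a,b in((1,1),(1,-1),(-1,-1),(-1,1))]
    print(((proj('scene',P)-[280,260])*4).round(0).tolist(), proj('top',P).round(1).tolist(), ((proj('top',P)-[175,145])*8).round(0).tolist())
im=cv2.imread('pics/t13.png');cv2.imwrite('pics/t13c.png',cv2.resize(im[145:235,175:275],None,fx=8,fy=8,interpolation=cv2.INTER_CUBIC))
E
```

```text
[[360.0, 610.0], [293.0, 556.0], [336.0, 506.0], [402.0, 558.0]] [[189.5, 185.3], [205.5, 180.2], [211.3, 195.7], [195.4, 200.8]] [[116.0, 322.0], [244.0, 281.0], [290.0, 406.0], [163.0, 447.0]]
[[362.0, 618.0], [284.0, 555.0], [335.0, 499.0], [410.0, 559.0]] [[187.8, 184.5], [206.2, 178.6], [212.9, 196.5], [194.7, 202.3]] [[103.0, 316.0], [250.0, 269.0], [303.0, 412.0], [158.0, 459.0]]
```

View pics/t13c.png

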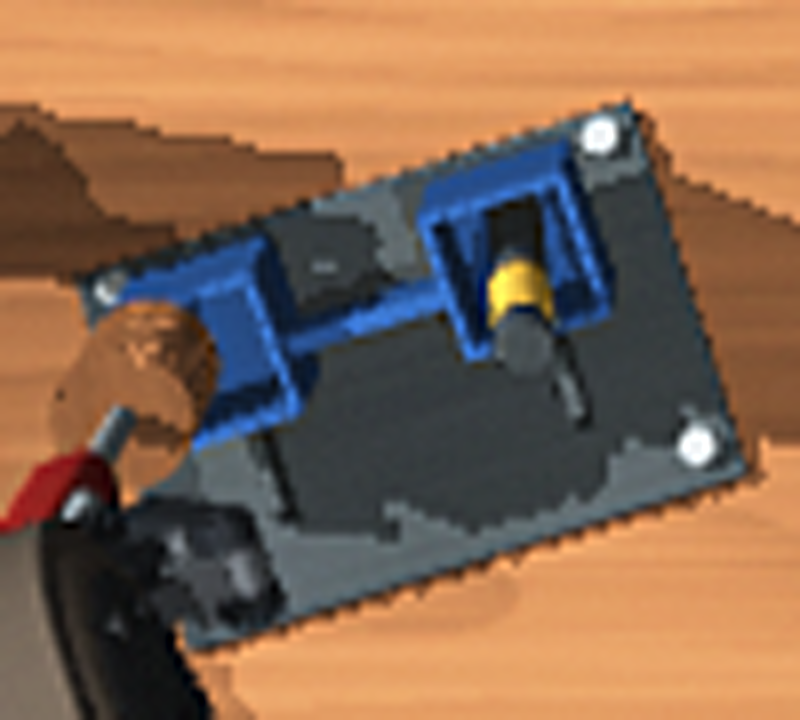

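>>> send_rows([
  [255,0,0,-0.02,0,0,0],
  [255,0.0004,0,-0.027,0,0,0],
  [255,0.0071,0.0023,-0.0185,0,0,0],
  [255,0.0071,0.0023,-0.0185,0,0,0],
  [255,0.0036,0.0012,-0.0093,0,0,0],
  [255,0,0,0,0,0,0],
  [255,0,0,0,0,0,0],
])

```text
time: 15.85
ee_pos: [0.4831, 0.2649, 0.2979]
ee_rot: [-2.989, -0.476, -0.582]
contact_force: [-0.4, 0.3, -1.0]
finger_gap: 0.0192
```

```bash
python3 vc.py 14 280 440 260 440; python3 chk.py w14
```

```text
t 15.85 p [0.4831 0.2649 0.2979] x [0.881 0.288 0.375] y [ 0.311 -0.951  0.   ] z [ 0.357  0.116 -0.927] gap 0.0192 F [-0.4  0.3 -1. ] j [ 0.39  0.23  1.89 -0.05  0.64  1.68]
scene [[411.6, 312.3], [406.8, 321.6], [391.2, 351.8], [375.9, 381.3], [364.4, 403.5]]
wrist [[319.7, 358.3], [319.7, 323.3], [319.6, 252.9], [319.6, 216.6], [319.6, 199.0]]
```

View pics/w14.png

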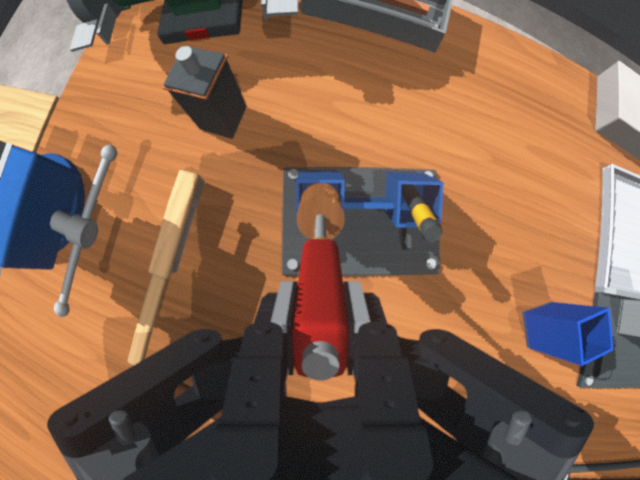

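View pics/s14c.png

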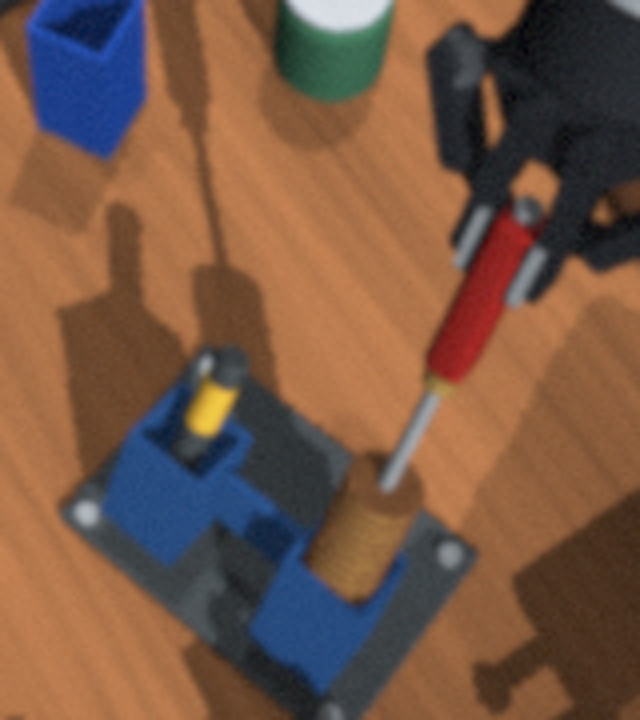

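>>> send_rows([
  [255,0.0036,0.0012,-0.0093,0,0,0],
  [255,0.0054,0.0018,-0.0139,0,0,0],
  [255,0.0054,0.0018,-0.0139,0,0,0],
  [255,0,0,0,0,0,0],
  [255,0,0,0,0,0,0],
])

```text
time: 16.42
ee_pos: [0.4971, 0.2695, 0.2594]
ee_rot: [-2.989, -0.476, -0.58]
contact_force: [-0.4, 0.3, -0.9]
finger_gap: 0.0191
```

```bash
python3 vc.py 15 280 440 260 440; python3 chk.py w15
```

```text
t 16.42 p [0.4971 0.2695 0.2594] x [0.882 0.288 0.374] y [ 0.311 -0.951  0.   ] z [ 0.355  0.116 -0.928] gap 0.0191 F [-0.4  0.3 -0.9] j [ 0.39  0.29  1.92 -0.06  0.55  1.69]
scene [[403.4, 328.5], [398.9, 337.2], [384.2, 365.6], [369.8, 393.4], [358.9, 414.6]]
wrist [[319.7, 358.3], [319.7, 323.3], [319.6, 252.9], [319.6, 216.6], [319.6, 199.0]]
```

View pics/s15c.png

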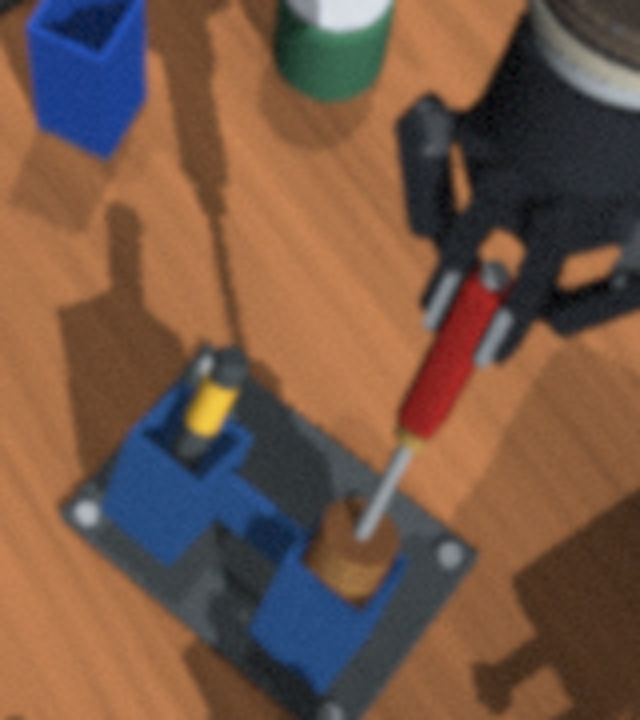

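>>> send_rows([
  [255,0.0012,0.0004,-0.0035,0,0,0],
  [255,0.0012,0.0004,-0.0035,0,0,0],
  [255,0.0007,0.0003,-0.0023,0,0,0],
  [255,0,0,0,0,0,0],
  [255,0,0,0,0,0,0],
  [255,0,0,0,0,0,0],
])

```text
time: 17.07
ee_pos: [0.5003, 0.2707, 0.2506]
ee_rot: [-2.989, -0.476, -0.581]
contact_force: [-0.4, 0.6, -0.9]
finger_gap: 0.019
```

```bash
python3 -c "
from h import *
pose()"
```

```text
t 17.07 p [0.5003 0.2707 0.2506] x [0.881 0.288 0.375] y [ 0.311 -0.951  0.   ] z [ 0.356  0.116 -0.927] gap 0.019 F [-0.4  0.6 -0.9] j [ 0.39  0.31  1.92 -0.06  0.53  1.69]
```

>>> send_rows([
  [255,0.0004,0.0001,-0.001,0,0,0],
  [255,0.0004,0.0001,-0.001,0,0,0],
  [255,0,0,0,0,0,0],
  [255,-0.0073,-0.0024,-0.0036,0.622,-1.9,0],
  [255,-0.0073,-0.0024,-0.0036,0.622,-1.9,0],
  [255,-0.0073,-0.0024,-0.0036,0.622,-1.9,0],
  [255,0,0,0,0,0,0],
  [255,0,0,0,0,0,0],
])

```text
time: 17.73
ee_pos: [0.4795, 0.2638, 0.2382]
ee_rot: [-2.94, -0.468, -0.733]
contact_force: [1.1, 0.4, -0.7]
finger_gap: 0.0192
```

```bash
python3 vc.py 16 280 440 260 440; python3 chk.py w16
```

```text
t 17.73 p [0.4795 0.2638 0.2382] x [0.839 0.274 0.47 ] y [ 0.311 -0.95   0.   ] z [ 0.447  0.146 -0.883] gap 0.0192 F [ 1.1  0.4 -0.7] j [ 0.4   0.28  2.04 -0.12  0.33  1.76]
scene [[408.2, 325.5], [403.2, 334.6], [386.5, 364.7], [369.9, 394.8], [357.1, 417.9]]
wrist [[319.7, 358.3], [319.7, 323.3], [319.6, 252.9], [319.6, 216.6], [319.6, 199.0]]
```

View pics/s16c.png

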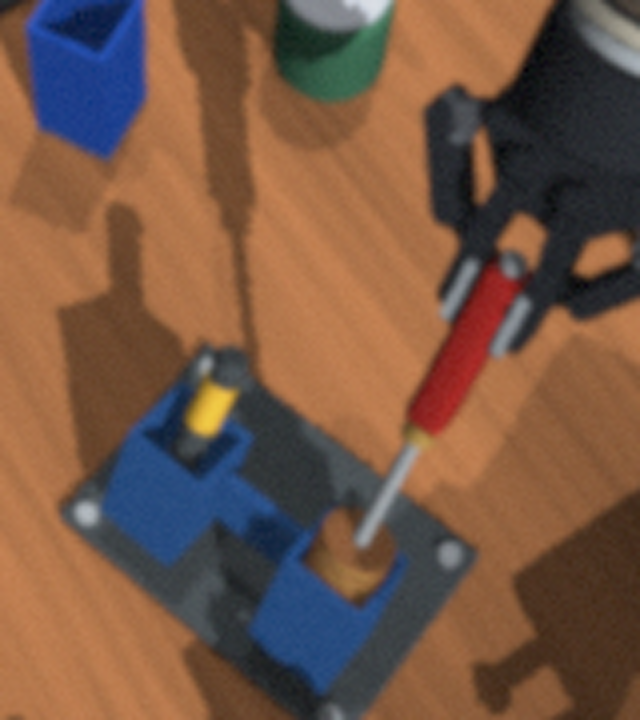

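View pics/w16.png

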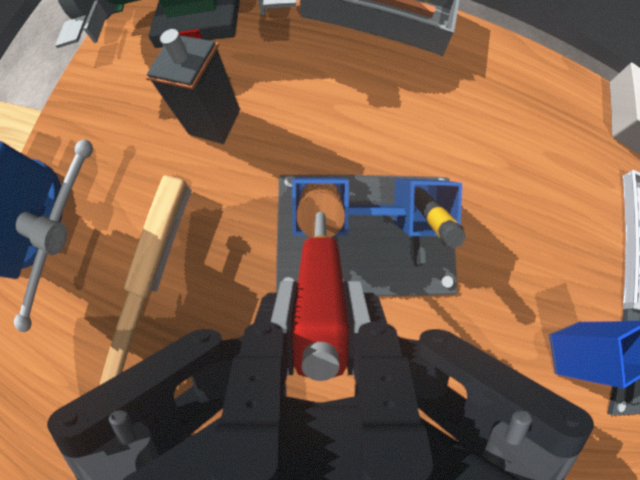

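>>> send_rows([
  [0,0,0,0,0,0,0],
  [0,0,0,0,0,0,0],
  [0,0,0,0,0,0,0],
  [0,0,0,0,0,0,0],
  [0,0,0,0,0,0,0],
  [0,0,0,0,0,0,0],
])

```text
time: 18.38
ee_pos: [0.4792, 0.2637, 0.2377]
ee_rot: [-2.94, -0.468, -0.733]
contact_force: [-0.8, 1.1, 0.5]
finger_gap: 0.0849
```

```bash
python3 vc.py 17 280 440 260 440; python3 chk.py w17
```

```text
t 18.38 p [0.4792 0.2637 0.2377] x [0.839 0.274 0.469] y [ 0.311 -0.951  0.   ] z [ 0.446  0.146 -0.883] gap 0.0849 F [-0.8  1.1  0.5] j [ 0.4   0.28  2.04 -0.12  0.33  1.76]
scene [[408.2, 325.4], [403.2, 334.5], [386.6, 364.6], [370.0, 394.6], [357.2, 417.8]]
wrist [[319.7, 358.3], [319.7, 323.3], [319.6, 252.9], [319.6, 216.6], [319.6, 199.0]]
```

View pics/s17c.png

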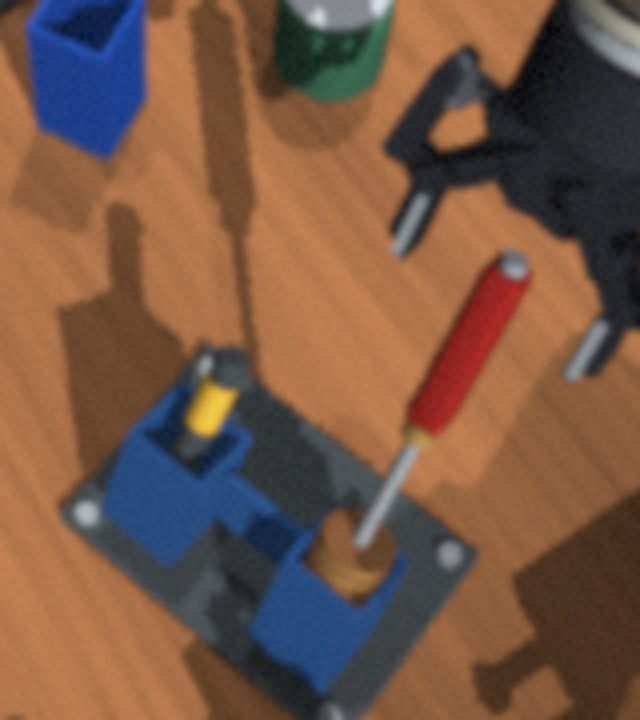

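View pics/w17.png

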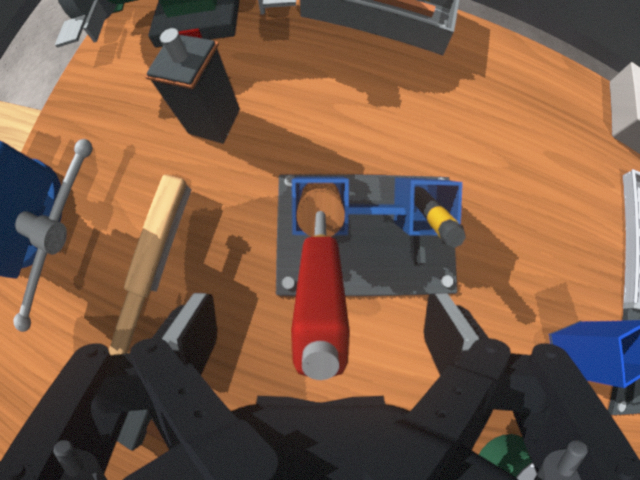

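>>> send_rows([
  [0,-0.0045,-0.0015,0.0089,0,0,0],
  [0,-0.0089,-0.0029,0.0177,0,0,0],
  [0,-0.0089,-0.0029,0.0177,0,0,0],
  [0,-0.0089,-0.0029,0.0177,0,0,0],
  [0,-0.0045,-0.0015,0.0089,0,0,0],
  [0,0,0,0.03,0,0,0],
  [0,0,0,0.03,0,0,0],
  [0,0,0,0.03,0,0,0],
  [0,0,0,0,0,0,0],
  [0,0,0,0,0,0,0],
])

```text
time: 19.37
ee_pos: [0.4434, 0.252, 0.4001]
ee_rot: [-2.938, -0.468, -0.737]
contact_force: [0.3, 0.6, 0.1]
finger_gap: 0.085
```

```bash
python3 vc.py 18 280 440 260 440; python3 - <<'E'
from h import *
im=cv2.imread('pics/t18.png');cv2.imwrite('pics/t18c.png',cv2.resize(im[145:235,175:275],None,fx=8,fy=8,interpolation=cv2.INTER_CUBIC))
E
```

```text
t 19.37 p [0.4434 0.252  0.4001] x [0.838 0.274 0.472] y [ 0.311 -0.951  0.   ] z [ 0.449  0.147 -0.882] gap 0.085 F [0.3 0.6 0.1] j [ 0.41  0.04  1.87 -0.06  0.75  1.7 ]
```

View pics/s18c.png

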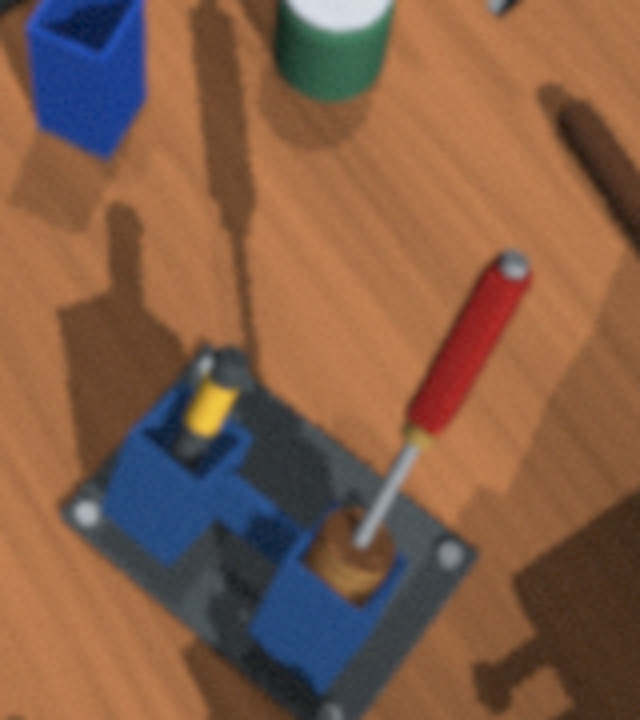

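View pics/w18.png

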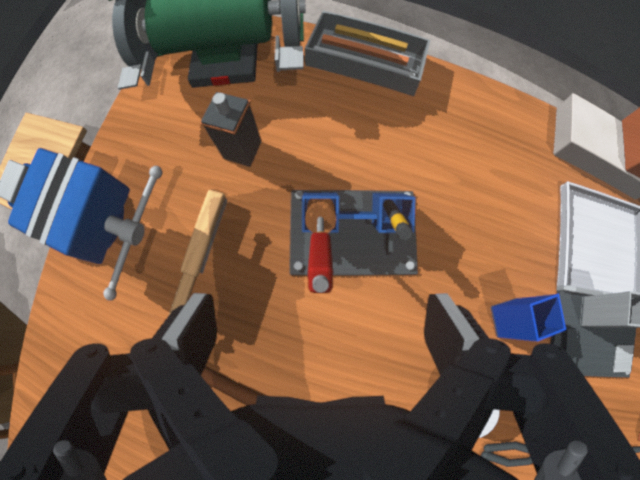

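```bash
python3 - <<'E'
from h import *
st=pickle.load(open('pics/w18.pkl','rb'))
im=cv2.imread('pics/w18.png');cv2.imwrite('pics/w18c.png',cv2.resize(im[180:300,280:430],None,fx=5,fy=5,interpolation=cv2.INTER_CUBIC))
def tri2(a,b):
    o1,d1=ray('scene',a);o2,d2=wray(st,b);d1=d1[0];d2=d2[0]
    t=np.linalg.lstsq(np.c_[d1,-d2],o2-o1,rcond=None)[0];p,q=o1+t[0]*d1,o2+t[1]*d2
    return (p+q)/2,np.linalg.norm(p-q)
A=tri2((408.1,325.6),(320.5,284));B=tri2((369.9,394.6),(320.5,229));print(A,B)
v=B[0]-A[0];print(np.linalg.norm(v));
e=A[0];d=np.array([.449,.147,-.882]);tip=e+.268*d;print(tip,np.linalg.norm(tip-[.5873,.2991,.022]))
E
```

```text
(array([0.46779054, 0.25927756, 0.25425841]), np.float64(0.00019078079099935425)) (array([0.54955524, 0.28459759, 0.06679689]), np.float64(0.001416796572599041))
0.2060786027518843
[0.58812254 0.29867356 0.01788241] 0.0042205383432512445
```

View pics/w18c.png

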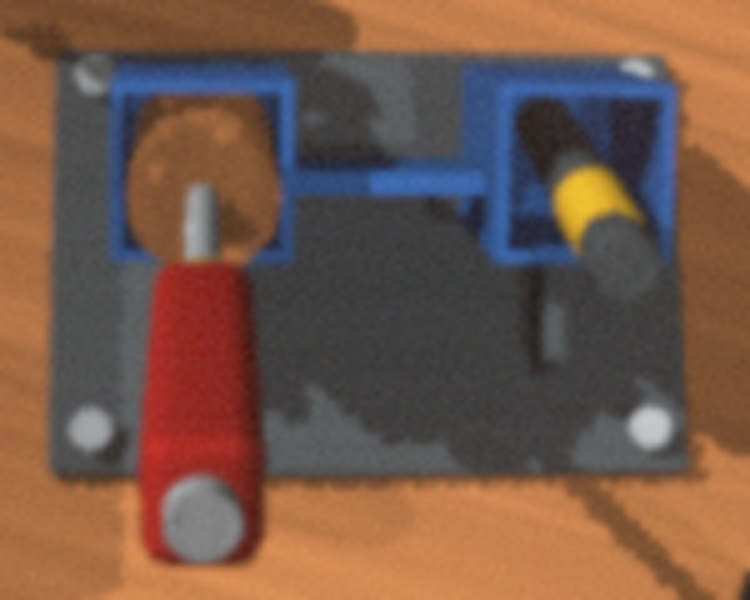

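>>> send_rows([
  [255,0.002,-0.0176,0,0,0,0],
  [255,0.0041,-0.0353,0,0,0,0],
  [255,0.0041,-0.0353,0,-1.46,4.467,0],
  [255,0.0041,-0.0353,0,-1.46,4.467,0],
  [255,0.0041,-0.0353,0,-1.46,4.467,0],
  [255,0.0041,-0.0353,0,-1.46,4.467,0],
  [255,0.0041,-0.0353,0,-1.46,4.467,0],
  [255,0.0041,-0.0353,0,-1.46,4.467,0],
  [255,0.0041,-0.0353,0,0,0,-5.65],
  [255,0.0041,-0.0353,0,0,0,-5.65],
  [255,0.0041,-0.0353,0,0,0,0],
  [255,0.0041,-0.0353,0,0,0,0],
  [255,0.0041,-0.0353,0,0,0,0],
  [255,0.0024,-0.0178,0,0,0,0],
  [255,0,0,-0.03,0,0,0],
  [255,0,0,-0.04,0,0,0],
  [255,0,0,-0.03,0,0,0],
  [255,0,0,0,0,0,0],
  [255,0,0,0,0,0,0],
])

```text
time: 21.1
ee_pos: [0.4968, -0.2069, 0.2975]
ee_rot: [-3.134, -0.186, 0.01]
contact_force: [1.0, 0.2, 0.8]
finger_gap: -0.0002
```

```bash
python3 vc.py 19 160 340 120 270
```

```text
t 21.1 p [ 0.4968 -0.2069  0.2975] x [ 0.993  0.118 -0.006] y [ 0.118 -0.993 -0.002] z [-0.007  0.001 -1.   ] gap -0.0002 F [1.  0.2 0.8] j [-0.52  0.32  1.7  -0.    1.12  0.94]
```

View pics/w19.png

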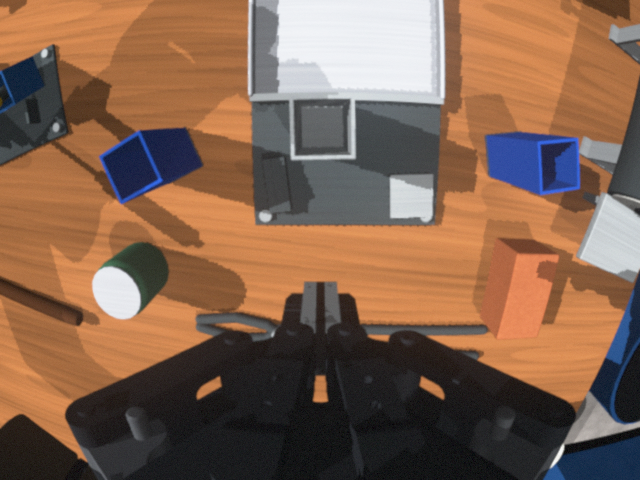

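View pics/s19.png

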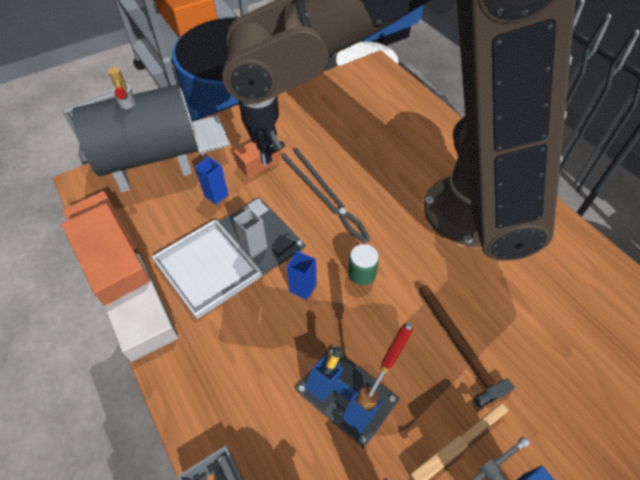

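```bash
python3 - <<'E'
from h import *
st=pickle.load(open('pics/w19.pkl','rb'))
P=wonz(st,[(291.5,97.5),(354.5,98),(355,159.5),(291,158.5)],.132);print(P.round(4),P.mean(0).round(4))
print(wonz(st,[(252,101),(442,103)],.012).round(4),wonz(st,[(250,97),(443,100)],.022).round(4))
E
```

```text
[[ 0.5875 -0.1742  0.132 ]
 [ 0.5929 -0.2219  0.132 ]
 [ 0.5455 -0.2284  0.132 ]
 [ 0.5403 -0.1791  0.132 ]] [ 0.5666 -0.2009  0.132 ]
[[ 0.5878 -0.1214  0.012 ]
 [ 0.6142 -0.3298  0.012 ]] [[ 0.5915 -0.1207  0.022 ]
 [ 0.6167 -0.3273  0.022 ]]
```

>>> send_rows([
  [255,0,0,-0.025,0,0,0],
  [255,0,0,-0.04,0,0,0],
  [255,0,0,-0.04,0,0,0],
  [255,0,0,-0.04,0,0,0],
  [255,0,0,-0.0225,0,0,0],
  [255,0,0,0,0,0,0],
  [255,0.01,0.0012,0,0,0,0],
  [255,0.008,0.001,0,0,0,0],
  [255,0,0,0,0,0,0],
  [255,0,0,0,0,0,0],
])

```text
time: 22.08
ee_pos: [0.5163, -0.205, 0.1329]
ee_rot: [3.134, 0.188, -0.001]
contact_force: [-0.7, 0.4, 0.6]
finger_gap: 0.0002
```

```bash
python3 vc.py 20 160 340 120 270
```

```text
t 22.08 p [ 0.5163 -0.205   0.1329] x [ 0.993  0.119 -0.001] y [ 0.119 -0.993  0.002] z [-0.    -0.002 -1.   ] gap 0.0002 F [-0.7  0.4  0.6] j [-0.5   0.54  1.85 -0.    0.75  0.96]
```

View pics/w20.png

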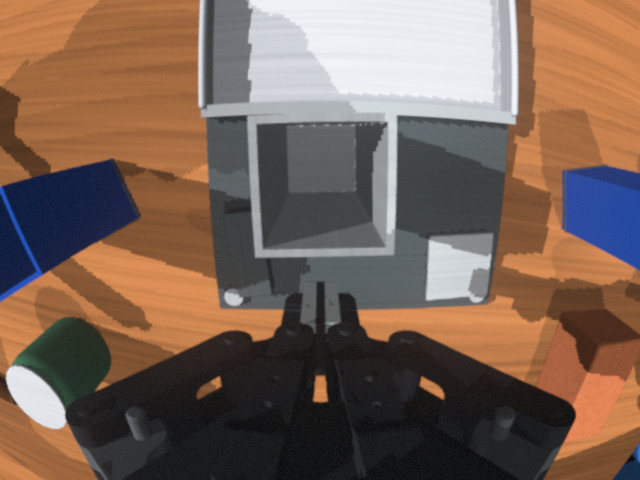

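View pics/s20c.png

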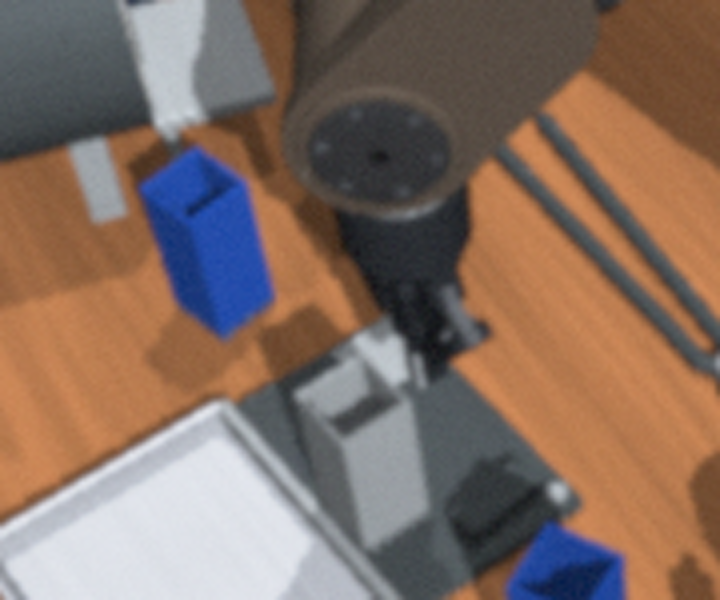

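>>> send_rows([
  [255,0.005,0.0006,0,0,0,0],
  [255,0.005,0.0006,0,0,0,0],
  [255,0.004,0.0005,0,0,0,0],
  [255,0.004,0.0005,0,0,0,0],
  [255,0.004,0.0005,0,0,0,0],
  [255,0.004,0.0005,0,0,0,0],
  [255,0.004,0.0005,0,0,0,0],
  [255,0.004,0.0005,0,0,0,0],
  [255,0,0,0,0,0,0],
  [255,0,0,0,0,0,0],
])

```text
time: 23.07
ee_pos: [0.5492, -0.2005, 0.1309]
ee_rot: [3.136, 0.187, -0.005]
contact_force: [-1.1, -0.9, -0.2]
finger_gap: -0.0001
```

```bash
python3 vc.py 21 160 340 120 270
```

```text
t 23.07 p [ 0.5492 -0.2005  0.1309] x [ 0.993  0.119 -0.003] y [ 0.119 -0.993  0.   ] z [-0.003 -0.001 -1.   ] gap -0.0001 F [-1.1 -0.9 -0.2] j [-0.46  0.58  1.78 -0.    0.79  0.99]
```

View pics/w21.png

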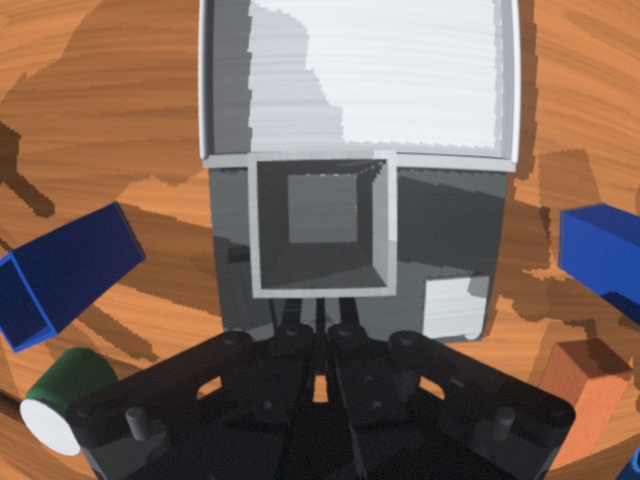

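View pics/s21c.png

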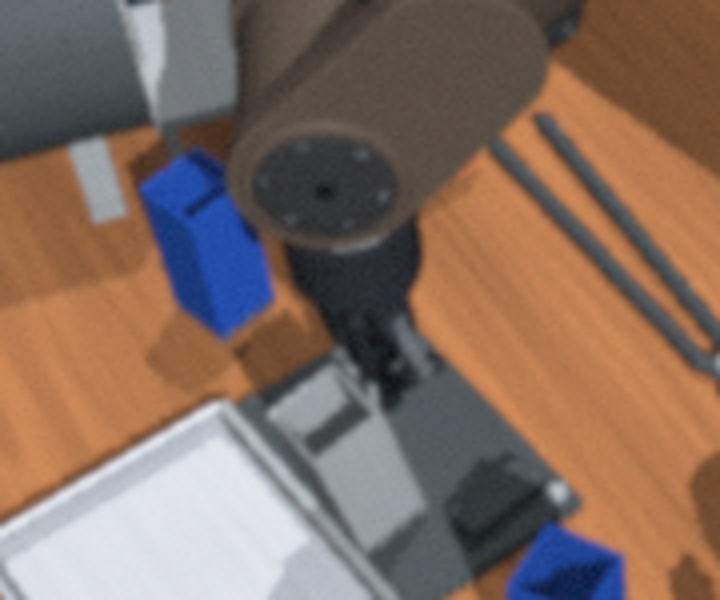

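>>> send_rows([
  [255,0.004,0.0005,0,0,0,0],
  [255,0.004,0.0005,0,0,0,0],
  [255,0.004,0.0005,0,0,0,0],
  [255,0.004,0.0005,0,0,0,0],
  [255,0,0,0,0,0,0],
  [255,0,0,0,0,0,0],
])

```text
time: 23.72
ee_pos: [0.5653, -0.1985, 0.1309]
ee_rot: [3.136, 0.187, -0.005]
contact_force: [0.3, 0.1, -0.6]
finger_gap: 0.0001
```

```bash
python3 vc.py 22 160 340 120 270
```

```text
t 23.72 p [ 0.5653 -0.1985  0.1309] x [ 0.993  0.119 -0.003] y [ 0.119 -0.993  0.   ] z [-0.003 -0.001 -1.   ] gap 0.0001 F [ 0.3  0.1 -0.6] j [-0.45  0.6   1.74 -0.    0.81  1.01]
```

View pics/s22c.png

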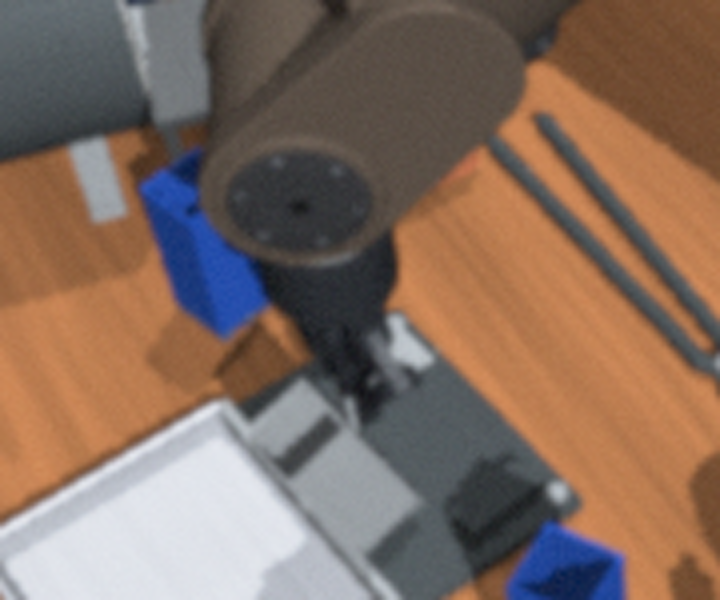

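>>> send_rows([
  [255,0.003,0.0004,0,0,0,0],
  [255,0.003,0.0004,0,0,0,0],
  [255,0.002,0.0002,0,0,0,0],
  [255,0,0,0,0,0,0],
  [255,0,0,0,0,0,0],
])

```text
time: 24.28
ee_pos: [0.5732, -0.1976, 0.1311]
ee_rot: [3.135, 0.187, -0.005]
contact_force: [0.4, 0.6, 1.0]
finger_gap: 0.0
```

```bash
python3 vc.py 23 160 340 120 270
```

```text
t 24.28 p [ 0.5732 -0.1976  0.1311] x [ 0.993  0.119 -0.003] y [ 0.119 -0.993  0.   ] z [-0.003 -0.001 -1.   ] gap 0.0 F [0.4 0.6 1. ] j [-0.44  0.6   1.72 -0.    0.82  1.01]
```

View pics/s23c.png

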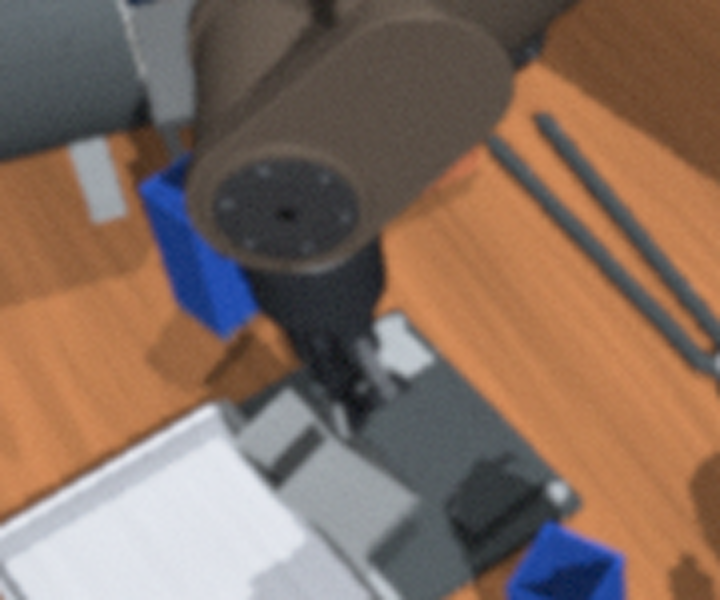

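Still leaning on the fingers, near balance; I continue in small steps.

>>> send_rows([
  [255,0.003,0.0004,0,0,0,0],
  [255,0.003,0.0004,0,0,0,0],
  [255,0,0,0,0,0,0],
  [255,0,0,0,0,0,0],
  [255,0,0,0,0,0,0],
  [255,0,0,0,0,0,0],
])

```text
time: 24.93
ee_pos: [0.579, -0.1968, 0.1311]
ee_rot: [3.136, 0.187, -0.005]
contact_force: [0.5, -1.2, -0.5]
finger_gap: 0.0005
```

```bash
python3 vc.py 24 160 340 120 270
```

```text
t 24.93 p [ 0.579  -0.1968  0.1311] x [ 0.993  0.119 -0.003] y [ 0.119 -0.993  0.   ] z [-0.003 -0.001 -1.   ] gap 0.0005 F [ 0.5 -1.2 -0.5] j [-0.43  0.61  1.71 -0.    0.83  1.02]
```

View pics/s24c.png

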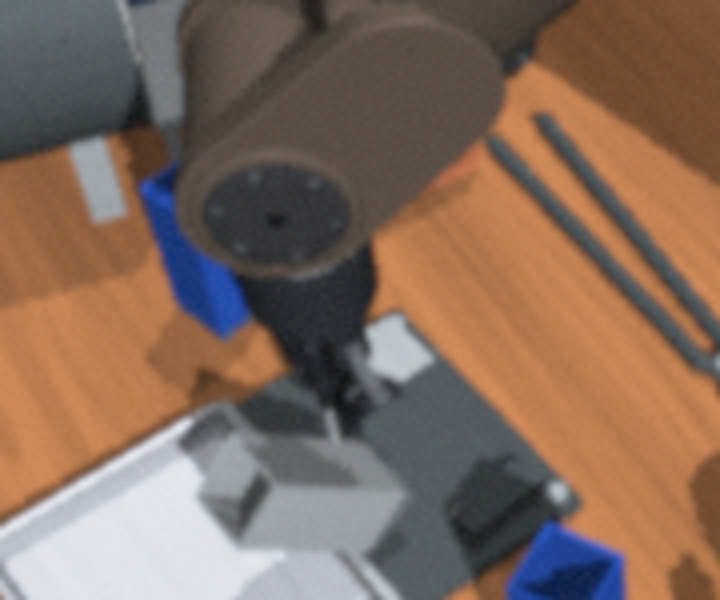

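View pics/w24.png

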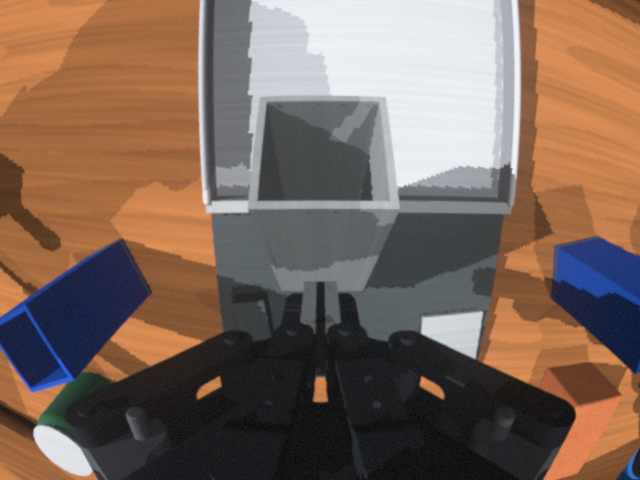

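>>> send_rows([
  [255,0,0,0,0,0,0],
  [255,0,0,0,0,0,0],
  [255,0,0,0,0,0,0],
  [255,0,0,0,0,0,0],
  [255,0,0,0,0,0,0],
])

```text
time: 25.5
ee_pos: [0.5791, -0.1968, 0.1311]
ee_rot: [3.136, 0.186, -0.005]
contact_force: [0.3, -0.7, -0.1]
finger_gap: 0.0001
```

```bash
python3 vc.py 25 160 340 120 270
```

```text
t 25.5 p [ 0.5791 -0.1968  0.1311] x [ 0.993  0.119 -0.003] y [ 0.119 -0.993  0.   ] z [-0.003 -0.001 -1.   ] gap 0.0001 F [ 0.3 -0.7 -0.1] j [-0.43  0.61  1.71 -0.    0.83  1.02]
```

View pics/s25c.png

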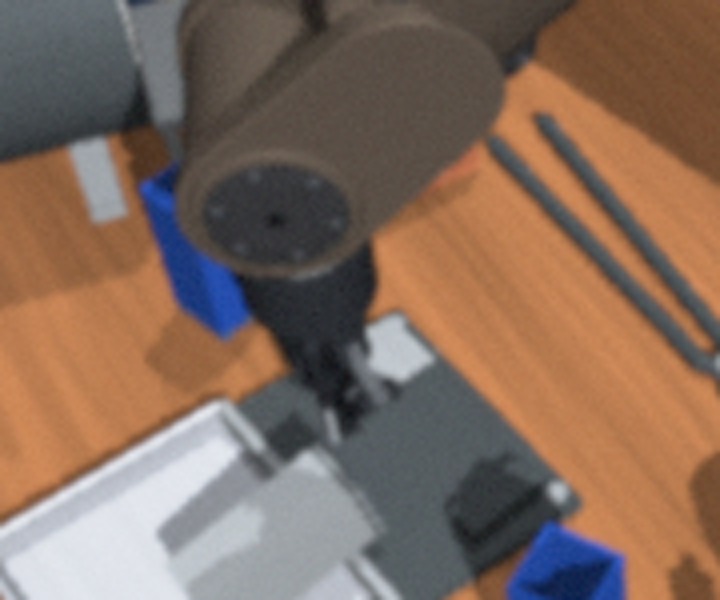

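View pics/w25.png

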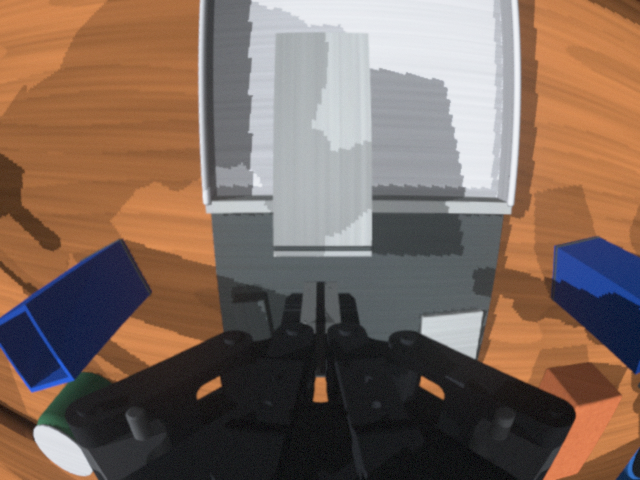

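>>> send_rows([
  [255,-0.01,-0.001,0.02,0,0,0],
  [255,-0.02,-0.002,0.03,0,0,0],
  [255,-0.02,-0.002,0.035,0,0,0],
  [255,-0.01,-0.001,0.04,0,0,0],
  [255,0,0,0.04,0,0,0],
  [255,0,0,0.03,0,0,0],
  [255,0,0,0,0,0,0],
  [255,0,0,0,0,0,0],
  [255,0,0,0,0,0,0],
])

```text
time: 26.4
ee_pos: [0.5187, -0.2027, 0.3253]
ee_rot: [3.136, 0.187, -0.007]
contact_force: [0.1, 0.5, -0.5]
finger_gap: 0.0
```

```bash
python3 vc.py 26 140 320 180 330;python3 - <<'E'
from h import *
im=cv2.imread('pics/t26.png');cv2.imwrite('pics/t26c.png',cv2.resize(im[95:245,345:465],None,fx=4,fy=4,interpolation=cv2.INTER_CUBIC))
E
```

```text
t 26.4 p [ 0.5187 -0.2027  0.3253] x [ 0.993  0.119 -0.004] y [ 0.119 -0.993 -0.   ] z [-0.004 -0.    -1.   ] gap 0.0 F [ 0.1  0.5 -0.5] j [-0.49  0.33  1.62 -0.    1.2   0.96]
```

View pics/s26c.png

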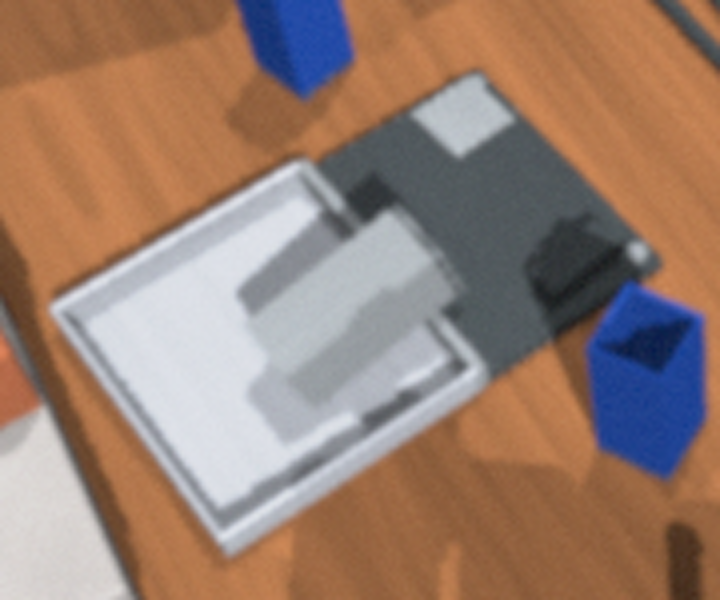

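View pics/w26.png

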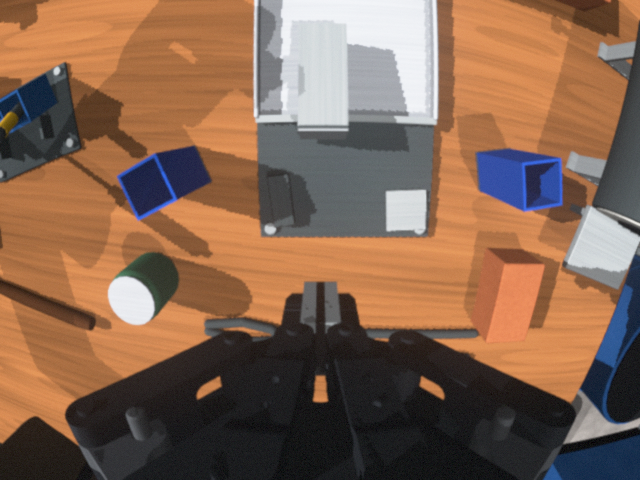

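View pics/t26.png

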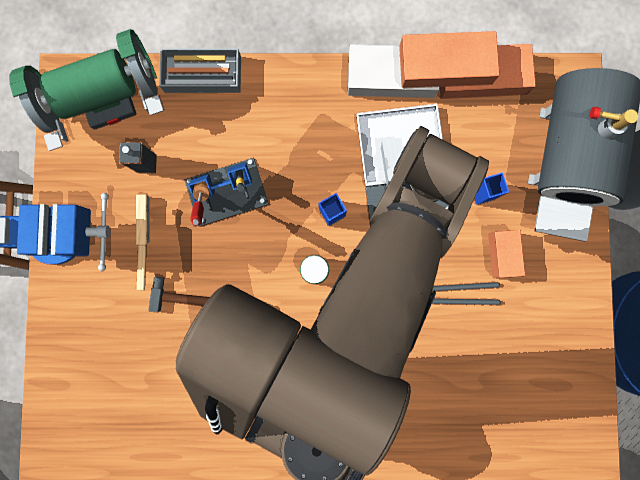

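View pics/s26.png

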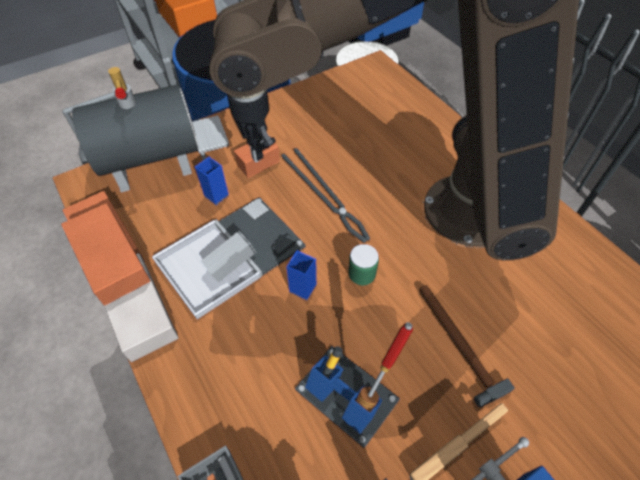

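```bash
python3 - <<'E'
from h import *
im=cv2.imread('pics/w26.png');cv2.imwrite('pics/w26c.png',cv2.resize(im[10:140,250:440],None,fx=4,fy=4,interpolation=cv2.INTER_CUBIC))
im=cv2.imread('pics/w25.png');cv2.imwrite('pics/w25c.png',cv2.resize(im[180:280,200:400],None,fx=4,fy=4,interpolation=cv2.INTER_CUBIC))
E
```

```text
(no output)
```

View pics/w26c.png

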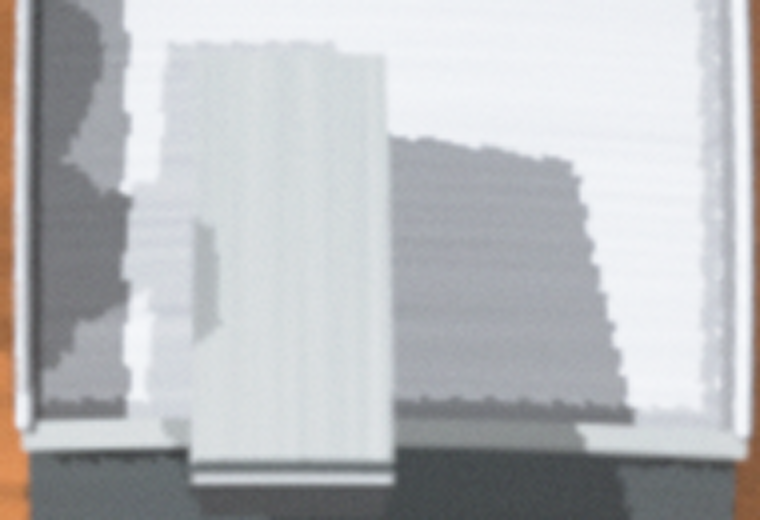

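View pics/w25c.png

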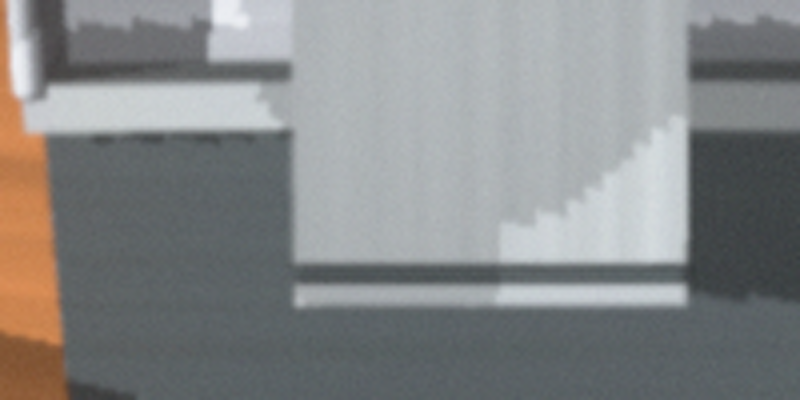

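```bash
python3 - <<'E'
from h import *
th=np.radians(6.8);X=np.array([np.cos(th),np.sin(th),0])
for n,e,b in(('w25',[(323,256)],[(240,213),(386,212.5)]),('w26',[(323.3,131)],[(263,123),(350,123.5),(420,124.5)])):
    st=pickle.load(open(f'pics/{n}.pkl','rb'))
    E=wonz(st,e,.073);B=wonz(st,b,.022)
    print(n,E,B.round(4),'edge x past bar near face',(E@X).round(4)-(B@X).mean().round(4))
st=pickle.load(open('pics/w26.pkl','rb'))
P=wonz(st,[(322,22.5)],.050);print('mouth top edge',P,(P@X)-(wonz(st,[(350,123.5)],.022)@X))
print(np.array([wonz(st,[(296,22)],.05)[0]-wonz(st,[(346.5,23.5)],.05)[0]]))
E
```

```text
w25 [[ 0.58533893 -0.19785622  0.073     ]] [[ 0.5899 -0.1435  0.022 ]
 [ 0.6014 -0.2375  0.022 ]] edge x past bar near face [-0.0111]
w26 [[ 0.58573371 -0.19833862  0.073     ]] [[ 0.5871 -0.1296  0.022 ]
 [ 0.5975 -0.2279  0.022 ]
 [ 0.6089 -0.3088  0.022 ]] edge x past bar near face [-0.0092]
mouth top edge [[ 0.70357601 -0.18305401  0.05      ]] [0.11059055]
[[-0.00470337  0.05314099  0.        ]]
```

```bash
python3 -c "
from h import *
pose()
from rig import job
print(job.hand_in()); pose(); snap('s27','scene')"
```

```text
t 26.55 p [ 0.5189 -0.2027  0.3247] x [ 0.993  0.119 -0.005] y [ 0.119 -0.993 -0.001] z [-0.005  0.    -1.   ] gap -0.0007 F [-0.3  0.  -1. ] j [-0.49  0.33  1.62 -0.    1.2   0.96]
the job is handed in; nothing more can be done
None
the job is handed in; nothing more can be done
```

I scrubbed the canister with three full strokes, put the brush back in its tube and let go, then tipped the canister over the front bar. The job was handed in at 26.6 s of the 72 s allowed; it reported no verdict.

Last checks before hand-in:
- **Strokes:** by the arm's position, the brush tip went to about 1 mm above the canister floor and up to about 77 mm above it each time. I didn't measure the tip directly. The canister stayed upright and in place.
- **Brush:** seen from two cameras just after release, its tip was about 4 mm from the tube floor's centre (limit 22 mm). It rests about 28° over, slightly less than its starting lean. The later pictures show it unmoved.
- **Canister:** it lies across the bar with its mouth sloping down into the tray. The centre of its underside is about 15 mm on the near side of the bar's near face, and the mouth is about 105 mm into the tray. I took its tilt and mouth height from the geometry rather than measuring them.
- **Surroundings:** the other things look unmoved in the pictures. The last picture before hand-in shows the gripper well clear above the plate, touching nothing.

No check failed or disagreed. I tried one more picture after hand-in, but the cameras were already closed.

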